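Stand the cordless bench lamp up and key it onto its charging dock

ROBOT

A 6-joint arm with a two-finger parallel gripper is mounted at the origin on the work surface. World frame = base frame: x ahead of the robot, y to its left, z up, the work surface at z = 0. Lengths are in mm, angles in rad, forces in N, time in s.
With the tool pointing down it reaches from about 350 to 875 mm from the base axis. Payload 4.2 kg.
Tool frame: the origin (TCP) lies midway between the tips of the shut fingers; the grasp point (between the pads) lies 19 mm behind it; z points along the fingers, y is the line along which they close (so a half turn about z gives the same grasp; the last joint's range is limited). The gripper opens to 85 mm and grips with 20 to 120 N. Pads are 22 mm wide; open, the fingers measure 114 mm over their backs; the gripper's body (76 mm by 85 mm) begins 54 mm behind the grasp point. The pads swing forward as they close: fully open they stand 13 mm farther back than shut.
Start: joints at [-1.025, 0.385, 0.008, 0, -1.194, -0.259], TCP at [176.819, -599.445, 231.312] pointing down, gripper open.
Joint ranges: [-3.14, 3.14], [-1.21, 2.06], [-1.07, 1.41], [-3.16, 2.05], [-2.99, -0.16], [-3.1, 3.1]. Speed limits (rad/s): [2.79, 2.79, 3.14, 3.14, 3.14, 3.14].

INTERFACE

Orientations are given as a unit quaternion [x, y, z, w].
In Python, from bench import arm gives the robot as it stands.
- The arm moves only by the tool send_rows, never from a script. Its argument "targets" is a list of rows, each an object of numbers: "gripper": the gripper command: -1 is fully open, 1 is shut, values between are in proportion; "x", "y", "z": the shift along the tool's x, y, z in cm; "ax", "ay", "az": the turn, a rotation vector about the tool's x, y, z in degrees. A call has 1 to 5 rows; each row shifts and turns the commanded pose from where the row before left it, along the tool's axes as they then stand; what a row does not reach is not made up. A row lasts 1/12 s, in which the tool goes at most 41.7 mm and 7.16 degrees, less where a joint would pass 70% of its speed; a pose out of reach is approached as far as the arm can. A call is refused whole if a number of a shift passes 4.17 or a number of a turn 7.16, either way. A call with a gripper value outside its range is refused whole. The fingers move at their own pace and stop on an object; the grip force is fixed at half the most. Time passes only in rows, so rows that do not move let the fingers close. It gives the time, the measured TCP pose, the force, the opening and the grip force at its end, in the units of the state.
- arm.read_state(): the state, without advancing time (a new reading comes with each control period).
- arm.get_image(name): name is "scene" or "top" or "wrist"; returns (picture, depth): 400x640x3 uint8, red, green, blue; 400x640 float32, mm along the optical axis (not along the pixel's ray), 0 where there is no reading.
- arm.camera_model(name): a dict with "fx", "fy", "cx", "cy" (pixels), "cam_to_world" (4x4, takes a point from camera to world coordinates). Camera axes: x right, y down, z forward; pixel columns grow to the right and rows downward; lengths in mm; the calibration is good to about 2 mm. A picture is of the moment at which its call begins: read the wrist's pose just before it. camera_model takes no time and is no camera call; for the wrist camera it gives the pose at the moment of the call.
- arm.job_done(): hands the job in; it is judged then, once.
Trained networks look in the newest picture that a camera, given by its name, has taken for a name from the list of things; names that differ only in an ending like _2 or _b are one class to them, and where a whole thing is asked for, a point or a joint stands for the part that bears it (a point fixed in the world has none). Each returns a list of dicts, best first, with "score" (0 to 1); they miss things now and then, are a little off and sometimes report something else, mostly with a low value. They report only what shows in the picture. A call takes as long as a camera call. They do not tell look-alikes from the thing itself.
- arm.boxes_of(camera, thing): "rect" ([left, top, width, height] in pixels, round what is visible of it).
The state is a dict: "clock": time; "joints": joint angles; "joint_vel": joint speeds; "joint_efforts": joint torques, N m; "position": TCP position; "ee_rot": TCP orientation; "contact_force": force on the tool from outside, world axes, zero at the start; "wrist_torque": the same for the moment, N m; "gripper_width": finger opening in mm; "grasp_force": force on a finger pad.
Only numpy, scipy, OpenCV 4.12 (cv2) and the standard library are available. Lean on these libraries where they do the work, as an engineer would, in place of code of your own. Each camera call takes 0.05 s, during which the arm holds its last target. There are 200 camera calls.

TASK

Put the cordless lamp back on its charger: take it off the sloping rest, stand it upright on the green mat and let go, then take it again by its blue head from above and lower it, without dropping it, onto the dock's flat-sided stub, turning it under light pressure until the slot in its foot lines up and it goes fully home, flat on the dock. Let go at the end, and leave the other loose things on the bench where they are.

Things in the scene. Friction and masses are not known exactly. Their poses are not given: they have to be found in the camera images.
- lamp: Cordless bench lamp, 0.26 to 0.44 kg, 165 mm tall. Origin: centre of the foot's underside; z runs from foot to head. White foot 60 x 60 x 30 mm; white body 34 x 34 mm from z = 30 to 85; amber lens 30 x 30 mm, z = 85 to 110; blue head 34 x 34 mm, z = 110 to 165. All sides are square to its x and y. It stands stably and rights itself if let go up to 12 degrees off upright.
- lamp_slot (a point): Mouth of the blind slot in the foot's underside (same point and axes as the lamp's origin): 18.4 mm wide along the lamp's x, 28.4 mm long along its y, 27 mm deep. It fits the dock's stub in either of two ways a half turn apart.
- lamp_head (a point): Centre of the lamp's blue head, 137.5 mm from the foot's underside along the lamp's z. Hold it here from above; also, tilted, to upend the lamp
- rest: Fixed grey sloping rest: base plate 150 x 80 x 10 mm, two U-shaped saddles under the lamp's white body, a stop behind its foot. Origin under the plate's centre. The lamp lies above its x axis, foot at -x (underside centre at x = -75, z = 55 mm), head towards +x and 20 degrees above level, lamp's x axis pointing down. Lens and head overhang free; lift straight up 60 mm or more to clear.
- mat_top (a point): Centre of the upper face of the fixed green mat, 130 x 130 x 4 mm, lying on the bench
- dock: Fixed grey charging dock, 120 mm along its x, 110 mm along its y, 40 mm high, with a steel stub on top at its centre. Origin under its centre.
- dock_seat (a point): Centre of the dock's upper face, on the stub's axis; its axes are the dock's. Fully home, the foot's underside lies on this face. Unaligned, the foot stands on the stub's top, 24 mm higher; some 5 N of pressure is plenty while turning to find the fit
- stub_top (a point): Centre of the stub's top, 24 mm above the dock; axes are the dock's. The fixed stub is a 26 mm round with two flats 16 mm apart, top 6 mm tapered by 2.5 mm a side (it may enter that far first). The angle of the flats is NOT reported: the fit lies within 0.6 rad either way of lamp's x along the dock's x (or a half turn from there). It enters within 0.1 rad and 1 mm.
- dish: Bystander: closed Petri dish, 58 mm across, 16 mm high, orange inside; origin under its centre
- stain_jar: Bystander: small jar, 44 mm across, 60 mm high, blue cap; origin under its centre
- slide_box: Bystander: yellow slide box 85 x 45 x 35 mm; origin under its centre
- wash_bottle: Bystander: white bottle with red cap, 66 mm across, 150 mm high; origin under its centre
- reagent: Bystander: amber bottle with blue cap, 70 mm across, 130 mm high; origin under its centre
- tip_box: Bystander: orange tip box 90 x 120 x 60 mm; origin under its centre
Not all that is in view belongs to the job. Leave any yellow look-alike of the lamp alone. What is shaped like the part that bears mat_top but grey is not meant.

How it is judged (in metres and radians):
On the way:
1. the lamp stands upright on the green mat, let go (angle between lamp's own z axis and vertical below 0.06 rad and horizontal distance between lamp and mat_top below 0.06 m and z of lamp in the frame of mat_top below 0.005 m and contact force between lamp and the fingers below 0.1 N and linear speed of lamp below 0.03 m/s), for 0.2 s.
At the end, for the whole second after the job is handed in: The lamp stands upright (within 0.05 rad) and still on the dock's stub, centred within 5 mm, its foot flat on the dock (underside within 4 mm of the dock's upper face), released (horizontal distance between lamp and dock_seat below 0.005 m and z of lamp in the frame of dock_seat below 0.004 m and angle between lamp's own z axis and vertical below 0.05 rad and linear speed of lamp below 0.02 m/s and contact force between lamp and the fingers below 0.1 N); the robot touches nothing.
It fails at once if the lamp is dropped or slammed onto the dock (faster than 0.9 m/s there) (horizontal distance between lamp and dock_seat below 0.07 m and z of lamp in the frame of dock_seat below 0.1 m and linear speed of lamp above 0.9 m/s).
It fails at once if a bystander is moved by more than 25 mm (distance of any of dish, stain_jar, slide_box, wash_bottle, reagent, tip_box from where it was at the start of the episode above 0.025 m).
It also fails if it takes over 64 s, if anything falls off the work surface, if the arm or the gripper's body presses on something with over 40 N, if the wrist force passes 120 N, or if a joint passes its speed limit or range.

## Working session

There is one attempt and no reset: what is moved stays moved. The work goes in short steps, Python scripts to look and compute and a tool call to move; the robot and the scene stay as the last step left them, time stands still between calls to the robot, and variables do not carry over. Pictures are saved under pics/ and viewed, at most 10 in all, crops included, and the job is handed in when it is done.

Besides the shell and the picture viewer there is one more tool, called after "Call:" as name(argument=value, ...), one argument or row to a line, values as JSON. send_rows: Moves the arm, as the interface text tells. Its arguments: {"type":"object","properties":{"targets":{"type":"array"}},"required":["targets"]}

```bash
mkdir -p pics; ls; cat > h.py <<'E'
import numpy as np, cv2
from bench import arm
from scipy.spatial.transform import Rotation as R
def cloud(cam):
    m=arm.camera_model(cam); im,d=arm.get_image(cam)
    v,u=np.mgrid[0:400,0:640]
    p=np.stack([(u-m['cx'])/m['fx']*d,(v-m['cy'])/m['fy']*d,d],-1)
    T=np.array(m['cam_to_world']); w=p@T[:3,:3].T+T[:3,3]; w[d<=0]=np.nan
    return im,d,w
def save(im,n): cv2.imwrite('pics/'+n,cv2.cvtColor(im,cv2.COLOR_RGB2BGR))
E
python3 - <<'E'
from h import *
s=arm.read_state(); print(s)
for c in('scene','top'):
    im,d,w=cloud(c); save(im,c+'0.png'); np.save(c+'0.npy',w); np.save(c+'0im.npy',im)
    for t in('lamp','rest','mat_top','dock','dish','stain_jar','slide_box','wash_bottle','reagent','tip_box'):
        for b in arm.boxes_of(c,t)[:3]:
            x,y,a,e=[int(k) for k in b['rect']]; r=w[max(y,0):y+e,max(x,0):x+a].reshape(-1,3)
            cx=w[min(y+e//2,399),min(x+a//2,639)]
            print(c,t,round(b['score'],2),[x,y,a,e],cx.round())
E
```

```text
pics
{'clock': 0.0, 'joints': array([-1.02539019e+00,  3.85563981e-01,  6.61592109e-03, -5.20395716e-04,
       -1.19399434e+00, -2.58627614e-01]), 'joint_vel': array([-0.00042631,  0.00150067, -0.00034348,  0.00061853,  0.00201236,
       -0.00036722]), 'joint_efforts': array([ 7.16952254e-04, -3.92284584e+01,  1.88399273e+01,  4.18618485e+00,
       -4.65599354e-03, -1.21786681e-05]), 'position': array([ 176.66230061, -598.89788442,  230.21005045]), 'ee_rot': array([-1.42803309e-01,  9.89750476e-01,  1.08211408e-03, -1.97292752e-04]), 'contact_force': array([ 0.20806924, -0.3645046 ,  0.45341675]), 'wrist_torque': array([-0.02974465,  0.02082146,  0.00745375]), 'grasp_force': 0.0, 'gripper_width': 85.43328343355613}
scene lamp 0.57 [299, 277, 34, 37] [743. 134.  36.]
scene lamp 0.56 [217, 133, 58, 31] [ 520. -264.   98.]
scene rest 0.58 [222, 153, 56, 33] [ 527. -257.   13.]
scene mat_top 0.9 [424, 185, 59, 49] [305. 293.   6.]
scene mat_top 0.82 [380, 230, 68, 59] [505. 278.   7.]
scene dock 0.62 [277, 201, 58, 53] [605.   5.  42.]
scene dish 0.65 [353, 231, 23, 21] [541. 147.  19
[... 510 characters left out ...]
p rest 0.82 [389, 154, 43, 59] [ 523. -247.   75.]
top rest 0.57 [187, 100, 31, 32] [674. 247. 107.]
top mat_top 0.79 [150, 237, 72, 73] [302. 300.   4.]
top mat_top 0.73 [162, 163, 65, 63] [501. 287.   5.]
top dock 0.64 [278, 130, 60, 58] [581.  -3.  64.]
top dish 0.94 [238, 165, 24, 22] [546. 144.  14.]
top stain_jar 0.51 [355, 177, 19, 19] [ 517. -139.   63.]
top slide_box 0.89 [242, 88, 34, 31] [730. 123.  35.]
top wash_bottle 0.7 [281, 129, 55, 59] [584.  -3.  63.]
top wash_bottle 0.63 [182, 101, 37, 33] [671. 251. 109.]
top wash_bottle 0.43 [352, 178, 22, 18] [ 514. -137.   61.]
top reagent 0.45 [279, 129, 56, 63] [583.   0.  43.]
top tip_box 0.81 [430, 115, 59, 49] [ 635. -371.   59.]
```

```bash
python3 - <<'E'
import cv2,numpy as np
a=cv2.imread('pics/top0.png')[60:340,110:510]; cv2.imwrite('pics/t0.png',cv2.resize(a,None,fx=2,fy=2,interpolation=cv2.INTER_CUBIC))
E
```

```text
(no output)
```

View pics/t0.png

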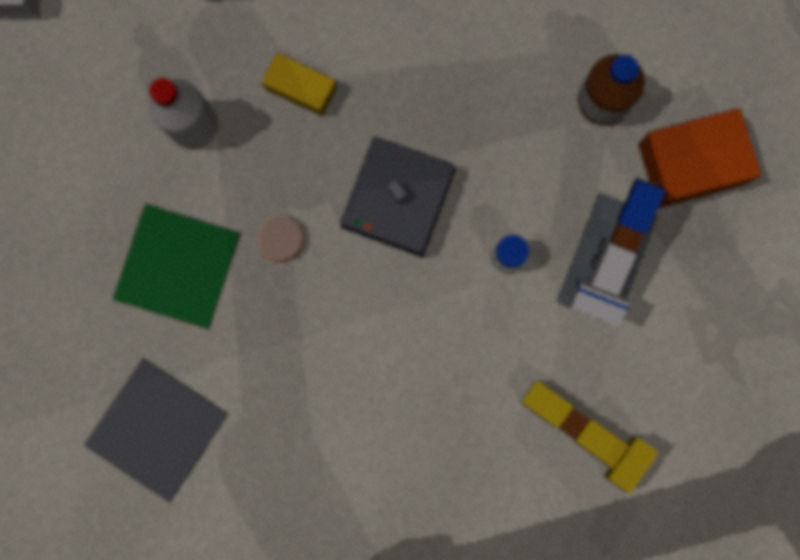

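View pics/scene0.png

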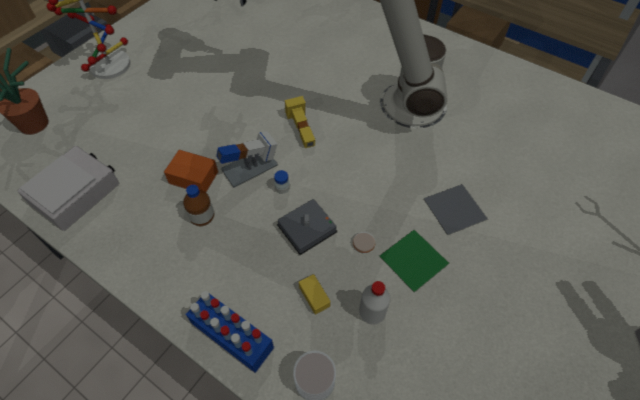

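The top crop shows the lamp on its rest (foot 600,300; head 642,205, near the tip box at 700,155), the dock at (400,195) with the stub turned, and the green mat at (177,265). The grey mat and the yellow lamp are decoys. Next I fit poses from colour and depth.

```bash
python3 - <<'E'
from h import *
def rect(P):
    (c,s,a)=cv2.minAreaRect(P[:,:2].astype(np.float32)); return np.round(c,1),np.round(s,1),round(a,1)
for c in('top','scene'):
    im=np.load(c+'0im.npy'); w=np.load(c+'0.npy'); hsv=cv2.cvtColor(im,cv2.COLOR_RGB2HSV); H,S,V=[hsv[...,i].astype(int) for i in range(3)]
    x,y,z=[w[...,i] for i in range(3)]
    g=(abs(H-60)<15)&(S>120)&(z<15)&(z>-10)&(x>400)&(x<620)&(y>180)&(y<400); print(c,'mat',rect(w[g]),w[g].mean(0).round(1))
    b=(abs(H-112)<12)&(S>130)&(x>450)&(x<640)&(y<-190)&(y>-330)&(z>70); P=w[b];
    t=b&(z>np.nanpercentile(P[:,2],30)); print('head',rect(P),P.mean(0).round(1),P.min(0).round(1),P.max(0).round(1),len(P))
    L=(z>45)&(S<60)&(x>420)&(x<600)&(y<-190)&(y>-330); P=w[L]; print('white',rect(P),P.mean(0).round(1),P.max(0).round(1))
    r=(z>3)&(z<16)&(x>400)&(x<640)&(y<-170)&(y>-340)&(S<90); print('plate',rect(w[r]),r.sum())
    d=(z>34)&(z<48)&(x>500)&(x<680)&(y<90)&(y>-90);print('dock',rect(w[d]),np.median(w[d],0).round(1),d.sum())
    s=(z>54)&(z<75)&(x>550)&(x<630)&(y<40)&(y>-40);P=w[s];print('stub',rect(P),P.mean(0).round(1),s.sum())
    q=(S>170)&((H<12)|(H>172))&(z>30)&(x>540)&(y<-280);print('tip',rect(w[q]),w[q].max(0).round())
E
```

```text
top mat (array([504.7, 277.8]), array([126. , 124.7]), 73.4) [504.4 277.7   3.6]
head (array([ 564.6, -286.9]), array([34.3, 53.3]), 69.5) [ 564.2 -286.   116.9] [ 534.8 -309.6   94.3] [ 593.4 -263.6  130.1] 366
white (array([ 516.2, -268.1]), array([ 60.9, 166.7]), 68.3) [ 480.7 -250.9   85.2] [ 599.6 -211.   114.3]
plate (array([ 520.3, -253.6]), array([238.1, 165.6]), 0.4) 865
dock (array([592.8,  -2.6]), array([110.3, 120.3]), 70.3) [591.   -2.7  39.2] 2001
stub (array([592.6,  -3. ]), array([24. , 16.6]), 38.3) [591.9  -3.1  61.4] 67
tip (array([ 666.2, -360.9]), array([150.6, 135. ]), 17.3) [ 724. -280.  105.]
scene mat (array([504.4, 277.6]), array([126.8, 127.6]), 73.6) [506.1 278.7   4.2]
head (array([ 567.3, -286.6]), array([38.1, 59.5]), 66.8) [ 569.9 -281.5  112.3] [ 535.1 -310.5   82.1] [ 599.1 -262.5  130. ] 301
white (array([ 515.7, -268.4]), array([ 63. , 170.5]), 67.4) [ 485.4 -245.8   80.7] [ 596.  -209.7  115. ]
plate (array([ 520. , -254.7]), array([239.8, 167.4]), 0.3) 1028
dock (array([591.8,  -2.2]), array([111.4, 120.5]), 69.8) [597.    1.8  39.9] 1547
stub (array([593.,  -2.]), array([28. , 13.3]), 35.9) [593.9  -1.5  62.2] 56
tip (array([ 656.2, -631.9]), array([296.1, 642.9]), 5.7) [ 833. -308.  317.]
```

```bash
cat >> h.py <<'E'
def ori(yaw_y,lean):
    """tool down with y at yaw_y deg, then turned lean deg about tool y"""
    y=np.array([np.cos(np.radians(yaw_y)),np.sin(np.radians(yaw_y)),0]); z=np.array([0,0,-1.])
    return R.from_matrix(np.c_[np.cross(y,z),y,z])*R.from_euler('y',lean,degrees=True)
def rows(tcp,rot,n,g,st=None):
    s=arm.read_state(); p=np.array(s['position']);q=R.from_quat(s['ee_rot'])
    if st: p,q=st
    rv=(q.inv()*rot).as_rotvec(degrees=True)/n; dp=(np.array(tcp)-p)/n/10
    print('len',n,'rot/row',rv.round(2))
    for i in range(n):
        d=q.inv().apply(dp); q=q*R.from_rotvec(rv,degrees=True)
        print('{"gripper":%g,"x":%.2f,"y":%.2f,"z":%.2f,"ax":%.2f,"ay":%.2f,"az":%.2f}'%(g,*d,*rv))
def st():
    s=arm.read_state(); print(s['clock'],s['position'].round(1),R.from_quat(s['ee_rot']).as_matrix().round(3).tolist(),s['contact_force'].round(1),s['gripper_width'].round(1),s['grasp_force'])
E
python3 -c "
from h import *
o=ori(69.5,30);t=o.as_matrix()[:,2];print(t)
rows(np.array([568,-288,102])-81*t,o,15,-1)"
```

```text
[-0.46833609  0.17510369 -0.8660254 ]
len 15 rot/row [-0.64  1.93  2.4 ]
{"gripper":-1,"x":-3.30,"y":1.09,"z":0.39,"ax":-0.64,"ay":1.93,"az":2.40}
{"gripper":-1,"x":-3.27,"y":1.23,"z":0.30,"ax":-0.64,"ay":1.93,"az":2.40}
{"gripper":-1,"x":-3.22,"y":1.36,"z":0.20,"ax":-0.64,"ay":1.93,"az":2.40}
{"gripper":-1,"x":-3.17,"y":1.49,"z":0.11,"ax":-0.64,"ay":1.93,"az":2.40}
{"gripper":-1,"x":-3.10,"y":1.62,"z":0.02,"ax":-0.64,"ay":1.93,"az":2.40}
{"gripper":-1,"x":-3.03,"y":1.75,"z":-0.06,"ax":-0.64,"ay":1.93,"az":2.40}
{"gripper":-1,"x":-2.95,"y":1.88,"z":-0.14,"ax":-0.64,"ay":1.93,"az":2.40}
{"gripper":-1,"x":-2.87,"y":2.00,"z":-0.22,"ax":-0.64,"ay":1.93,"az":2.40}
{"gripper":-1,"x":-2.77,"y":2.12,"z":-0.29,"ax":-0.64,"ay":1.93,"az":2.40}
{"gripper":-1,"x":-2.67,"y":2.24,"z":-0.36,"ax":-0.64,"ay":1.93,"az":2.40}
{"gripper":-1,"x":-2.56,"y":2.36,"z":-0.42,"ax":-0.64,"ay":1.93,"az":2.40}
{"gripper":-1,"x":-2.44,"y":2.47,"z":-0.48,"ax":-0.64,"ay":1.93,"az":2.40}
{"gripper":-1,"x":-2.32,"y":2.57,"z":-0.53,"ax":-0.64,"ay":1.93,"az":2.40}
{"gripper":-1,"x":-2.19,"y":2.67,"z":-0.58,"ax":-0.64,"ay":1.93,"az":2.40}
{"gripper":-1,"x":-2.06,"y":2.77,"z":-0.62,"ax":-0.64,"ay":1.93,"az":2.40}
```

Call:
send_rows(
  targets=[
    {"gripper": -1,"x": -3.3,"y": 1.1,"z": 0.4,"ax": -0.6,"ay": 1.9,"az": 2.4},
    {"gripper": -1,"x": -3.3,"y": 1.2,"z": 0.3,"ax": -0.6,"ay": 1.9,"az": 2.4},
    {"gripper": -1,"x": -3.2,"y": 1.4,"z": 0.2,"ax": -0.6,"ay": 1.9,"az": 2.4},
    {"gripper": -1,"x": -3.2,"y": 1.5,"z": 0.1,"ax": -0.6,"ay": 1.9,"az": 2.4},
    {"gripper": -1,"x": -3.1,"y": 1.6,"z": 0,"ax": -0.6,"ay": 1.9,"az": 2.4},
  ],
)

```text
clock: 1.52
position: [321.2, -499.1, 212.0]
ee_rot: [-0.037, 0.995, 0.014, -0.086]
contact_force: [-1.0, -1.1, 0.2]
gripper_width: 85.5
grasp_force: 0.0
```

Call:
send_rows(
  targets=[
    {"gripper": -1,"x": -3.0,"y": 1.8,"z": -0.1,"ax": -0.6,"ay": 1.9,"az": 2.4},
    {"gripper": -1,"x": -3.0,"y": 1.9,"z": -0.1,"ax": -0.6,"ay": 1.9,"az": 2.4},
    {"gripper": -1,"x": -2.9,"y": 2.0,"z": -0.2,"ax": -0.6,"ay": 1.9,"az": 2.4},
    {"gripper": -1,"x": -2.8,"y": 2.1,"z": -0.3,"ax": -0.6,"ay": 1.9,"az": 2.4},
    {"gripper": -1,"x": -2.7,"y": 2.2,"z": -0.4,"ax": -0.6,"ay": 1.9,"az": 2.4},
  ],
)

```text
clock: 1.93
position: [465.6, -399.7, 192.3]
ee_rot: [0.068, 0.983, 0.028, -0.17]
contact_force: [0.1, -0.0, 0.0]
gripper_width: 85.5
grasp_force: 0.0
```

Call:
send_rows(
  targets=[
    {"gripper": -1,"x": -2.6,"y": 2.4,"z": -0.4,"ax": -0.6,"ay": 1.9,"az": 2.4},
    {"gripper": -1,"x": -2.4,"y": 2.5,"z": -0.5,"ax": -0.6,"ay": 1.9,"az": 2.4},
    {"gripper": -1,"x": -2.3,"y": 2.6,"z": -0.5,"ax": -0.6,"ay": 1.9,"az": 2.4},
    {"gripper": -1,"x": -2.2,"y": 2.7,"z": -0.6,"ax": -0.6,"ay": 1.9,"az": 2.4},
    {"gripper": -1,"x": -2.1,"y": 2.8,"z": -0.6,"ax": -0.6,"ay": 1.9,"az": 2.4},
  ],
)

```text
clock: 2.35
position: [609.1, -298.9, 172.3]
ee_rot: [0.172, 0.952, 0.041, -0.251]
contact_force: [0.6, -1.3, 0.5]
gripper_width: 85.4
grasp_force: 0.0
```

```bash
python3 -c "
from h import *
st()
im,d,w=cloud('wrist'); save(im,'w1.png')
hsv=cv2.cvtColor(im,cv2.COLOR_RGB2HSV); H,S,V=[hsv[...,i].astype(int) for i in range(3)]
b=(abs(H-112)<12)&(S>130)&(w[...,2]>70)&(w[...,2]<140); P=w[b]
print(cv2.minAreaRect(P[:,:2].astype(np.float32)),P.min(0),P.max(0),len(P))
np.save('P1.npy',P)
# project to axis frame
e=np.array([np.cos(np.radians(-20.5)),np.sin(np.radians(-20.5)),0]);a=e*np.cos(.349)+np.array([0,0,np.sin(.349)]);n=np.array([-e[1],e[0],0]);u=np.cross(a,n)
c=np.array([568,-288,102]);Q=(P-c)@np.c_[a,n,u];print(np.percentile(Q,[1,5,25,50,75,95,99],axis=0).round(1))
o=ori(69.5,30);t=o.as_matrix()[:,2]
rows(c+19*t,o,5,-1)"
```

```text
Traceback (most recent call last):
  File "h.py", line 24, in st
    s=arm.read_state(); print(s['clock'],s['position'].round(1),R.from_quat(s['ee_rot']).as_matrix().round(3).tolist(),s['contact_force'].round(1),s['gripper_width'].round(1),s['grasp_force'])
                                                                                                                                                   ^^^^^^^^^^^^^^^^^^^^^^^^
AttributeError: 'float' object has no attribute 'round'
```

```bash
sed -i "s/s\['gripper_width'\].round(1)/round(s['gripper_width'],1)/" h.py; python3 -c "
from h import *
st()
im,d,w=cloud('wrist'); save(im,'w1.png')
hsv=cv2.cvtColor(im,cv2.COLOR_RGB2HSV); H,S,V=[hsv[...,i].astype(int) for i in range(3)]
b=(abs(H-112)<12)&(S>130)&(w[...,2]>70)&(w[...,2]<140); P=w[b]
print(cv2.minAreaRect(P[:,:2].astype(np.float32)),P.min(0),P.max(0),len(P))
e=np.array([np.cos(np.radians(-20.5)),np.sin(np.radians(-20.5)),0]);a=e*np.cos(.349)+np.array([0,0,np.sin(.349)]);n=np.array([-e[1],e[0],0]);u=np.cross(a,n)
c=np.array([568,-288,102]);Q=(P-c)@np.c_[a,n,u];print(np.percentile(Q,[1,5,25,50,75,95,99],axis=0).round(1))
o=ori(69.5,30);t=o.as_matrix()[:,2]
rows(c+19*t,o,5,-1)"
```

```text
2.35 [ 609.1 -298.9  172.3] [[-0.815, 0.348, -0.464], [0.307, 0.938, 0.164], [0.492, -0.008, -0.871]] [ 0.6 -1.3  0.5] 85.4 0.0
((525.0125732421875, -275.2788391113281), (59.45265197753906, 150.097900390625), 68.3670883178711) [ 444.6106722  -316.40751363   89.55640235] [ 600.33063686 -220.23481461  127.50482752] 3734
[[-115.5  -23.6  -13.5]
 [-112.4  -18.6    0.4]
 [ -12.8  -12.    15.9]
 [   4.4   -2.9   16.5]
 [  19.8    6.2   17. ]
 [  26.8   12.4   29.7]
 [  27.1   18.2   30.5]]
len 5 rot/row [-0.11  0.07  0.02]
{"gripper":-1,"x":0.15,"y":-0.17,"z":1.96,"ax":-0.11,"ay":0.07,"az":0.02}
{"gripper":-1,"x":0.15,"y":-0.18,"z":1.96,"ax":-0.11,"ay":0.07,"az":0.02}
{"gripper":-1,"x":0.14,"y":-0.18,"z":1.96,"ax":-0.11,"ay":0.07,"az":0.02}
{"gripper":-1,"x":0.14,"y":-0.18,"z":1.96,"ax":-0.11,"ay":0.07,"az":0.02}
{"gripper":-1,"x":0.14,"y":-0.19,"z":1.96,"ax":-0.11,"ay":0.07,"az":0.02}
```

View pics/w1.png

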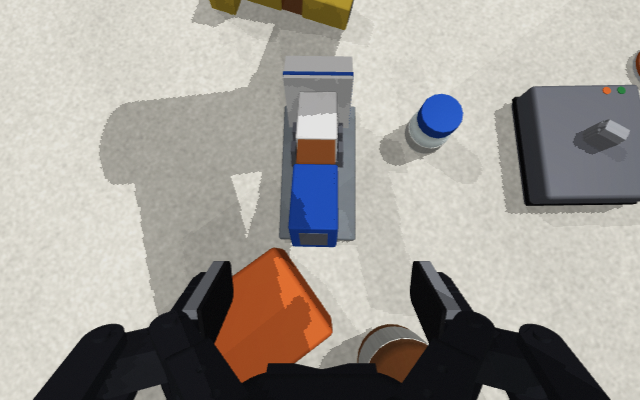

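The wrist view shows the head at (315,200), well between the fingers. It sits about 3 mm toward the tip-box side, with the box clear below the left finger.

Call:
send_rows(
  targets=[
    {"gripper": -1,"x": 0.15,"y": -0.4,"z": 1.0,"ax": -0.1},
    {"gripper": -1,"x": 0.15,"y": -0.4,"z": 2.2,"ax": -0.1},
    {"gripper": -1,"x": 0.15,"y": -0.3,"z": 2.2,"ax": -0.1},
    {"gripper": -1,"x": 0.15,"y": -0.1,"z": 2.2},
    {"gripper": -1,"x": 0.15,"z": 2.2},
  ],
)

```text
$.targets[0]: bad value
```

Call:
send_rows(
  targets=[
    {"gripper": 1},
    {"gripper": 1},
    {"gripper": 1},
    {"gripper": 1},
    {"gripper": 1},
  ],
)

```text
$.targets[0]: bad value
```

Call:
send_rows(
  targets=[
    {"gripper": 1},
    {"gripper": 1},
    {"gripper": 1},
  ],
)

```text
$.targets[0]: bad value
```

Call:
send_rows(
  targets=[
    {"gripper": -1,"x": 0.15,"y": -0.4,"z": 1.0,"ax": -0.1,"ay": 0,"az": 0},
    {"gripper": -1,"x": 0.15,"y": -0.4,"z": 2.2,"ax": -0.1,"ay": 0,"az": 0},
    {"gripper": -1,"x": 0.15,"y": -0.3,"z": 2.2,"ax": -0.1,"ay": 0,"az": 0},
    {"gripper": -1,"x": 0.15,"y": -0.1,"z": 2.2,"ax": 0,"ay": 0,"az": 0},
    {"gripper": -1,"x": 0.15,"y": 0,"z": 2.2,"ax": 0,"ay": 0,"az": 0},
  ],
)

```text
clock: 2.82
position: [551.5, -293.0, 89.8]
ee_rot: [0.172, 0.952, 0.044, -0.25]
contact_force: [0.5, -0.3, 0.1]
gripper_width: 85.2
grasp_force: 0.0
```

Call:
send_rows(
  targets=[
    {"gripper": 1,"x": 0,"y": 0,"z": 0,"ax": 0,"ay": 0,"az": 0},
    {"gripper": 1,"x": 0,"y": 0,"z": 0,"ax": 0,"ay": 0,"az": 0},
    {"gripper": 1,"x": 0,"y": 0,"z": 0,"ax": 0,"ay": 0,"az": 0},
    {"gripper": 1,"x": 0,"y": 0,"z": 0,"ax": 0,"ay": 0,"az": 0},
    {"gripper": 1,"x": 0,"y": 0,"z": 0,"ax": 0,"ay": 0,"az": 0},
  ],
)

```text
clock: 3.23
position: [556.2, -289.8, 93.0]
ee_rot: [0.172, 0.953, 0.046, -0.246]
contact_force: [5.9, 10.2, 5.3]
gripper_width: 33.7
grasp_force: 58.4
```

Call:
send_rows(
  targets=[
    {"gripper": 1,"x": 0,"y": 0,"z": 0,"ax": 0,"ay": 0,"az": 0},
    {"gripper": 1,"x": 0,"y": 0,"z": 0,"ax": 0,"ay": 0,"az": 0},
    {"gripper": 1,"x": 0,"y": 0,"z": 0,"ax": 0,"ay": 0,"az": 0},
  ],
)

```text
clock: 3.48
position: [556.3, -289.8, 93.0]
ee_rot: [0.171, 0.953, 0.045, -0.246]
contact_force: [5.1, 9.9, 4.7]
gripper_width: 33.8
grasp_force: 58.9
```

```bash
python3 -c "
from h import *
st()
p=np.array(arm.read_state()['position']);o=R.from_quat(arm.read_state()['ee_rot'])
rows(p+[0,0,100],o,5,1)
print('then')
rows(np.array([505,100,290]),ori(69.5,-40),10,1,(p+[0,0,100],o))
"
```

```text
3.4833 [ 556.3 -289.8   93. ] [[-0.82, 0.349, -0.453], [0.304, 0.937, 0.171], [0.484, 0.002, -0.875]] [5.1 9.9 4.7] 33.8 58.863773351185955
len 5 rot/row [0. 0. 0.]
{"gripper":1,"x":0.97,"y":0.00,"z":-1.75,"ax":0.00,"ay":0.00,"az":0.00}
{"gripper":1,"x":0.97,"y":0.00,"z":-1.75,"ax":0.00,"ay":0.00,"az":0.00}
{"gripper":1,"x":0.97,"y":0.00,"z":-1.75,"ax":0.00,"ay":0.00,"az":0.00}
{"gripper":1,"x":0.97,"y":0.00,"z":-1.75,"ax":0.00,"ay":0.00,"az":0.00}
{"gripper":1,"x":0.97,"y":0.00,"z":-1.75,"ax":0.00,"ay":0.00,"az":0.00}
then
len 10 rot/row [ 0.02 -6.9   0.01]
{"gripper":1,"x":2.08,"y":3.48,"z":0.05,"ax":0.02,"ay":-6.90,"az":0.01}
{"gripper":1,"x":2.07,"y":3.48,"z":-0.20,"ax":0.02,"ay":-6.90,"az":0.01}
{"gripper":1,"x":2.03,"y":3.48,"z":-0.45,"ax":0.02,"ay":-6.90,"az":0.01}
{"gripper":1,"x":1.96,"y":3.48,"z":-0.69,"ax":0.02,"ay":-6.90,"az":0.01}
{"gripper":1,"x":1.86,"y":3.47,"z":-0.92,"ax":0.02,"ay":-6.90,"az":0.01}
{"gripper":1,"x":1.74,"y":3.47,"z":-1.14,"ax":0.02,"ay":-6.90,"az":0.01}
{"gripper":1,"x":1.59,"y":3.47,"z":-1.34,"ax":0.02,"ay":-6.90,"az":0.01}
{"gripper":1,"x":1.42,"y":3.47,"z":-1.52,"ax":0.02,"ay":-6.90,"az":0.01}
{"gripper":1,"x":1.23,"y":3.47,"z":-1.68,"ax":0.02,"ay":-6.90,"az":0.01}
{"gripper":1,"x":1.02,"y":3.47,"z":-1.82,"ax":0.02,"ay":-6.90,"az":0.01}
```

Call:
send_rows(
  targets=[
    {"gripper": 1,"x": 0.5,"y": 0,"z": -0.9,"ax": 0,"ay": 0,"az": 0},
    {"gripper": 1,"x": 1.5,"y": 0,"z": -2.6,"ax": 0,"ay": 0,"az": 0},
    {"gripper": 1,"x": 1.7,"y": 0,"z": -3.2,"ax": 0,"ay": 0,"az": 0},
    {"gripper": 1,"x": 1.7,"y": 0,"z": -3.2,"ax": 0,"ay": 0,"az": 0},
    {"gripper": 1,"x": 1.5,"y": 0,"z": -2.6,"ax": 0,"ay": 0,"az": 0},
  ],
)

```text
clock: 3.9
position: [555.1, -293.1, 236.5]
ee_rot: [0.172, 0.953, 0.043, -0.247]
contact_force: [0.9, -1.2, -2.5]
gripper_width: 33.1
grasp_force: 61.1
```

```bash
python3 -c "
from h import *
st()
rows(np.array([505,150,270]),ori(69.5,-40),15,1)
"
```

```text
3.9 [ 555.1 -293.1  236.5] [[-0.819, 0.348, -0.456], [0.306, 0.937, 0.167], [0.486, -0.003, -0.874]] [ 0.9 -1.2 -2.5] 33.1 61.14448428153992
len 15 rot/row [-0.01 -4.6   0.01]
{"gripper":1,"x":1.29,"y":2.65,"z":0.45,"ax":-0.01,"ay":-4.60,"az":0.01}
{"gripper":1,"x":1.32,"y":2.65,"z":0.35,"ax":-0.01,"ay":-4.60,"az":0.01}
{"gripper":1,"x":1.34,"y":2.65,"z":0.24,"ax":-0.01,"ay":-4.60,"az":0.01}
{"gripper":1,"x":1.36,"y":2.65,"z":0.13,"ax":-0.01,"ay":-4.60,"az":0.01}
{"gripper":1,"x":1.36,"y":2.65,"z":0.02,"ax":-0.01,"ay":-4.60,"az":0.01}
{"gripper":1,"x":1.36,"y":2.65,"z":-0.09,"ax":-0.01,"ay":-4.60,"az":0.01}
{"gripper":1,"x":1.35,"y":2.65,"z":-0.19,"ax":-0.01,"ay":-4.60,"az":0.01}
{"gripper":1,"x":1.33,"y":2.65,"z":-0.30,"ax":-0.01,"ay":-4.60,"az":0.01}
{"gripper":1,"x":1.30,"y":2.65,"z":-0.41,"ax":-0.01,"ay":-4.60,"az":0.01}
{"gripper":1,"x":1.27,"y":2.65,"z":-0.51,"ax":-0.01,"ay":-4.60,"az":0.01}
{"gripper":1,"x":1.22,"y":2.65,"z":-0.61,"ax":-0.01,"ay":-4.60,"az":0.01}
{"gripper":1,"x":1.17,"y":2.65,"z":-0.71,"ax":-0.01,"ay":-4.60,"az":0.01}
{"gripper":1,"x":1.11,"y":2.65,"z":-0.80,"ax":-0.01,"ay":-4.60,"az":0.01}
{"gripper":1,"x":1.04,"y":2.65,"z":-0.88,"ax":-0.01,"ay":-4.60,"az":0.01}
{"gripper":1,"x":0.97,"y":2.65,"z":-0.96,"ax":-0.01,"ay":-4.60,"az":0.01}
```

Call:
send_rows(
  targets=[
    {"gripper": 1,"x": 1.3,"y": 2.6,"z": 0.4,"ax": 0,"ay": -4.6,"az": 0},
    {"gripper": 1,"x": 1.3,"y": 2.6,"z": 0.3,"ax": 0,"ay": -4.6,"az": 0},
    {"gripper": 1,"x": 1.3,"y": 2.7,"z": 0.2,"ax": 0,"ay": -4.6,"az": 0},
    {"gripper": 1,"x": 1.4,"y": 2.7,"z": 0.1,"ax": 0,"ay": -4.6,"az": 0},
    {"gripper": 1,"x": 1.4,"y": 2.7,"z": 0,"ax": 0,"ay": -4.6,"az": 0},
  ],
)

```text
clock: 4.32
position: [538.3, -143.6, 248.1]
ee_rot: [0.177, 0.983, 0.009, -0.051]
contact_force: [0.3, 0.8, -2.7]
gripper_width: 33.3
grasp_force: 61.1
```

Call:
send_rows(
  targets=[
    {"gripper": 1,"x": 1.4,"y": 2.7,"z": -0.1,"ax": 0,"ay": -4.6,"az": 0},
    {"gripper": 1,"x": 1.4,"y": 2.7,"z": -0.2,"ax": 0,"ay": -4.6,"az": 0},
    {"gripper": 1,"x": 1.3,"y": 2.7,"z": -0.3,"ax": 0,"ay": -4.6,"az": 0},
    {"gripper": 1,"x": 1.3,"y": 2.7,"z": -0.4,"ax": 0,"ay": -4.6,"az": 0},
    {"gripper": 1,"x": 1.3,"y": 2.7,"z": -0.5,"ax": 0,"ay": -4.6,"az": 0},
  ],
)

```text
clock: 4.73
position: [521.1, 7.4, 260.1]
ee_rot: [0.175, 0.973, -0.026, 0.145]
contact_force: [1.3, -1.2, -2.8]
gripper_width: 33.4
grasp_force: 61.0
```

Call:
send_rows(
  targets=[
    {"gripper": 1,"x": 1.2,"y": 2.7,"z": -0.6,"ax": 0,"ay": -4.6,"az": 0},
    {"gripper": 1,"x": 1.2,"y": 2.7,"z": -0.7,"ax": 0,"ay": -4.6,"az": 0},
    {"gripper": 1,"x": 1.1,"y": 2.7,"z": -0.8,"ax": 0,"ay": -4.6,"az": 0},
    {"gripper": 1,"x": 1.0,"y": 2.6,"z": -0.9,"ax": 0,"ay": -4.6,"az": 0},
    {"gripper": 1,"x": 1.0,"y": 2.6,"z": -1.0,"ax": 0,"ay": -4.6,"az": 0},
  ],
)

```text
clock: 5.15
position: [526.0, 115.1, 311.1]
ee_rot: [0.143, 0.948, -0.054, 0.28]
contact_force: [1.1, 0.1, -2.4]
gripper_width: 33.3
grasp_force: 61.6
```

```bash
python3 -c "
from h import *
st()
im,d,w=cloud('scene'); save(im[80:330,220:540].repeat(2,0).repeat(2,1),'s2.png')
p=arm.read_state()['position']; o=R.from_quat(arm.read_state()['ee_rot']); g=p-19*o.as_matrix()[:,2]; print(g)
# lamp points near gripper, below head
near=(abs(w[...,0]-g[0])<90)&(abs(w[...,1]-g[1])<70)&(w[...,2]>60)
hsv=cv2.cvtColor(im,cv2.COLOR_RGB2HSV);H,S,V=[hsv[...,i].astype(int) for i in range(3)]
for nm,m in(('blue',(abs(H-112)<12)&(S>130)),('white',(S<60)&(V>110)),('amber',(H<20)&(S>120))):
    P=w[near&m]; print(nm,len(P),P.mean(0).round(1) if len(P) else '',P.min(0).round(1) if len(P) else '')
"
```

```text
5.15 [526.  115.1 311.1] [[-0.802, 0.301, 0.515], [0.241, 0.953, -0.182], [-0.546, -0.022, -0.837]] [ 1.1  0.1 -2.4] 33.3 61.561199426651
[519.96550336 122.88835207 334.27045128]
blue 349 [532.4 118.2 339. ] [463.3  92.6 300.1]
white 178 [525.8 134.4 218.1] [495.1  80.7 185. ]
amber 59 [532.6 120.5 285.8] [518.4 100.5 277.6]
```

View pics/s2.png

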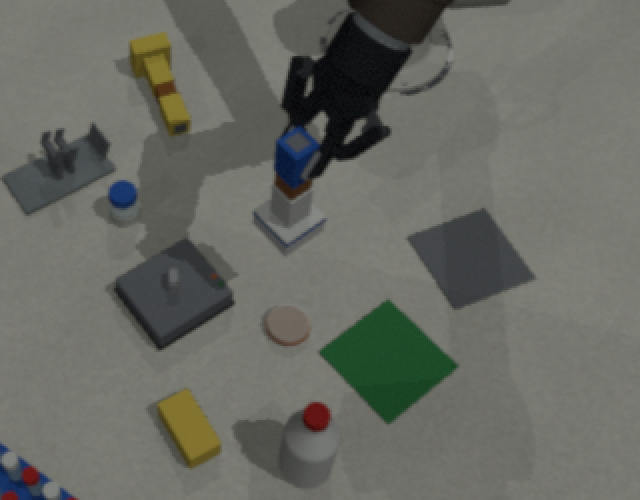

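```bash
python3 -c "
from h import *
s=arm.read_state();print(s['joints'].round(3),s['joint_vel'].round(2))
rows(np.array([495,230,260]),ori(69.5,-41),5,1)
"
```

```text
[ 0.718 -0.021 -0.65   0.756 -0.77  -3.096] [-0.04  0.    0.05 -0.05  0.07 -0.  ]
len 5 rot/row [ 0.29 -1.45  0.6 ]
{"gripper":1,"x":1.74,"y":1.92,"z":0.22,"ax":0.29,"ay":-1.45,"az":0.60}
{"gripper":1,"x":1.76,"y":1.90,"z":0.17,"ax":0.29,"ay":-1.45,"az":0.60}
{"gripper":1,"x":1.78,"y":1.88,"z":0.11,"ax":0.29,"ay":-1.45,"az":0.60}
{"gripper":1,"x":1.81,"y":1.86,"z":0.06,"ax":0.29,"ay":-1.45,"az":0.60}
{"gripper":1,"x":1.83,"y":1.84,"z":0.00,"ax":0.29,"ay":-1.45,"az":0.60}
```

j6 is at its limit, so I turn the tool to point radially outward at the mat; the lamp's yaw is free there.

```bash
python3 -c "
from h import *
rows(np.array([480,170,290]),ori(119.5,-41),9,1)
print(ori(119.5,-41).as_matrix().round(3))
"
```

```text
len 9 rot/row [-3.21 -0.8  -4.09]
{"gripper":1,"x":0.75,"y":0.37,"z":-0.13,"ax":-3.21,"ay":-0.80,"az":-4.09}
{"gripper":1,"x":0.72,"y":0.43,"z":-0.11,"ax":-3.21,"ay":-0.80,"az":-4.09}
{"gripper":1,"x":0.69,"y":0.49,"z":-0.10,"ax":-3.21,"ay":-0.80,"az":-4.09}
{"gripper":1,"x":0.65,"y":0.54,"z":-0.08,"ax":-3.21,"ay":-0.80,"az":-4.09}
{"gripper":1,"x":0.61,"y":0.59,"z":-0.06,"ax":-3.21,"ay":-0.80,"az":-4.09}
{"gripper":1,"x":0.56,"y":0.64,"z":-0.03,"ax":-3.21,"ay":-0.80,"az":-4.09}
{"gripper":1,"x":0.52,"y":0.67,"z":-0.00,"ax":-3.21,"ay":-0.80,"az":-4.09}
{"gripper":1,"x":0.47,"y":0.71,"z":0.03,"ax":-3.21,"ay":-0.80,"az":-4.09}
{"gripper":1,"x":0.42,"y":0.74,"z":0.07,"ax":-3.21,"ay":-0.80,"az":-4.09}
[[-0.657 -0.492  0.571]
 [-0.372  0.87   0.323]
 [-0.656  0.    -0.755]]
```

Call:
send_rows(
  targets=[
    {"gripper": 1,"x": 0.8,"y": 0.4,"z": -0.1,"ax": -3.2,"ay": -0.8,"az": -4.1},
    {"gripper": 1,"x": 0.7,"y": 0.4,"z": -0.1,"ax": -3.2,"ay": -0.8,"az": -4.1},
    {"gripper": 1,"x": 0.7,"y": 0.5,"z": -0.1,"ax": -3.2,"ay": -0.8,"az": -4.1},
    {"gripper": 1,"x": 0.6,"y": 0.5,"z": -0.1,"ax": -3.2,"ay": -0.8,"az": -4.1},
    {"gripper": 1,"x": 0.6,"y": 0.6,"z": -0.1,"ax": -3.2,"ay": -0.8,"az": -4.1},
  ],
)

```text
clock: 5.62
position: [499.6, 142.7, 297.3]
ee_rot: [-0.069, 0.945, 0.026, 0.318]
contact_force: [0.5, -0.3, -3.2]
gripper_width: 33.3
grasp_force: 61.6
```

Call:
send_rows(
  targets=[
    {"gripper": 1,"x": 0.6,"y": 0.6,"z": 0,"ax": -3.2,"ay": -0.8,"az": -4.1},
    {"gripper": 1,"x": 0.5,"y": 0.7,"z": 0,"ax": -3.2,"ay": -0.8,"az": -4.1},
    {"gripper": 1,"x": 0.5,"y": 0.7,"z": 0,"ax": -3.2,"ay": -0.8,"az": -4.1},
    {"gripper": 1,"x": 0.4,"y": 0.7,"z": 0.1,"ax": -3.2,"ay": -0.8,"az": -4.1},
  ],
)

```text
clock: 5.95
position: [478.1, 162.2, 283.9]
ee_rot: [-0.23, 0.911, 0.084, 0.333]
contact_force: [0.6, -0.8, -3.2]
gripper_width: 33.5
grasp_force: 61.6
```

```bash
python3 -c "
from h import *
st();print(arm.read_state()['joints'].round(2))
o=ori(119.5,-41);rows(np.array([505,278,165])+19*o.as_matrix()[:,2],o,5,1)
"
```

```text
5.95 [478.1 162.2 283.9] [[-0.673, -0.475, 0.568], [-0.362, 0.88, 0.306], [-0.645, 0.0, -0.764]] [ 0.6 -0.8 -3.2] 33.5 61.63684844970703
[ 0.67 -0.16 -0.86  0.56 -0.21 -2.26]
len 5 rot/row [-0.15 -0.16 -0.18]
{"gripper":1,"x":0.33,"y":1.79,"z":3.21,"ax":-0.15,"ay":-0.16,"az":-0.18}
{"gripper":1,"x":0.33,"y":1.78,"z":3.22,"ax":-0.15,"ay":-0.16,"az":-0.18}
{"gripper":1,"x":0.33,"y":1.77,"z":3.22,"ax":-0.15,"ay":-0.16,"az":-0.18}
{"gripper":1,"x":0.34,"y":1.77,"z":3.22,"ax":-0.15,"ay":-0.16,"az":-0.18}
{"gripper":1,"x":0.34,"y":1.76,"z":3.23,"ax":-0.15,"ay":-0.16,"az":-0.18}
```

Call:
send_rows(
  targets=[
    {"gripper": 1,"x": 0.3,"y": 1.8,"z": 3.2,"ax": -0.1,"ay": -0.2,"az": -0.2},
    {"gripper": 1,"x": 0.3,"y": 1.8,"z": 3.2,"ax": -0.1,"ay": -0.2,"az": -0.2},
    {"gripper": 1,"x": 0.3,"y": 1.8,"z": 3.2,"ax": -0.1,"ay": -0.2,"az": -0.2},
    {"gripper": 1,"x": 0.3,"y": 1.8,"z": 3.2,"ax": -0.1,"ay": -0.2,"az": -0.2},
    {"gripper": 1,"x": 0.3,"y": 1.8,"z": 3.2,"ax": -0.1,"ay": -0.2,"az": -0.2},
  ],
)

```text
clock: 6.37
position: [520.9, 270.8, 224.6]
ee_rot: [-0.249, 0.922, 0.094, 0.281]
contact_force: [0.3, -0.5, -2.4]
gripper_width: 33.0
grasp_force: 61.6
```

```bash
python3 -c "
from h import *
st();print(arm.read_state()['joints'].round(2))
s=arm.read_state();o=R.from_quat(s['ee_rot']);g=s['position']-19*o.as_matrix()[:,2];print(g)
out=[]
for c in('scene','top'):
    im,d,w=cloud(c); 
    hsv=cv2.cvtColor(im,cv2.COLOR_RGB2HSV);H,S,V=[hsv[...,i].astype(int) for i in range(3)]
    near=(abs(w[...,0]-g[0])<70)&(abs(w[...,1]-g[1])<70)&(w[...,2]>12)
    for nm,m in(('blue',(abs(H-112)<12)&(S>130)),('white',(S<60)&(V>110)),('amber',(H<20)&(S>120))):
        P=w[near&m]; print(c,nm,len(P),P.mean(0).round(1) if len(P) else '',P.min(0).round(1) if len(P) else '',P.max(0).round(1) if len(P) else '')
    if c=='scene': save(cv2.resize(im[170:310,340:500],None,fx=4,fy=4),'s3.png')
o=ori(119.5,-41);rows(np.array([505,278,141.5])+19*o.as_matrix()[:,2],o,5,1)
"
```

```text
6.3667 [520.9 270.8 224.6] [[-0.718, -0.513, 0.471], [-0.407, 0.858, 0.314], [-0.566, 0.034, -0.824]] [ 0.3 -0.5 -2.4] 33.0 61.55282020568848
[ 0.75  0.09 -0.75  0.61 -0.16 -2.37]
[511.9812918  264.81974055 240.25905039]
scene blue 326 [528.3 272.9 251.2] [494.2 231.6 213.2] [543.3 290.6 283. ]
scene white 171 [526.  287.5 133.5] [481.9 256.7 125.5] [554.2 310.7 187. ]
scene amber 39 [530.  278.2 199.7] [522.6 266.9 191.1] [538.2 288.3 207.1]
top blue 233 [515.3 263.2 279.8] [470.3 196.8 244.2] [540.9 296.5 376.1]
top white 0   
top amber 8 [464.  202.3 398.9] [452.  194.9 366.1] [480.2 211.7 426.5]
len 5 rot/row [ 0.49 -1.33  0.01]
{"gripper":1,"x":1.07,"y":0.19,"z":1.60,"ax":0.49,"ay":-1.33,"az":0.01}
{"gripper":1,"x":1.11,"y":0.20,"z":1.57,"ax":0.49,"ay":-1.33,"az":0.01}
{"gripper":1,"x":1.15,"y":0.22,"z":1.55,"ax":0.49,"ay":-1.33,"az":0.01}
{"gripper":1,"x":1.18,"y":0.23,"z":1.52,"ax":0.49,"ay":-1.33,"az":0.01}
{"gripper":1,"x":1.22,"y":0.24,"z":1.49,"ax":0.49,"ay":-1.33,"az":0.01}
```

View pics/s3.png

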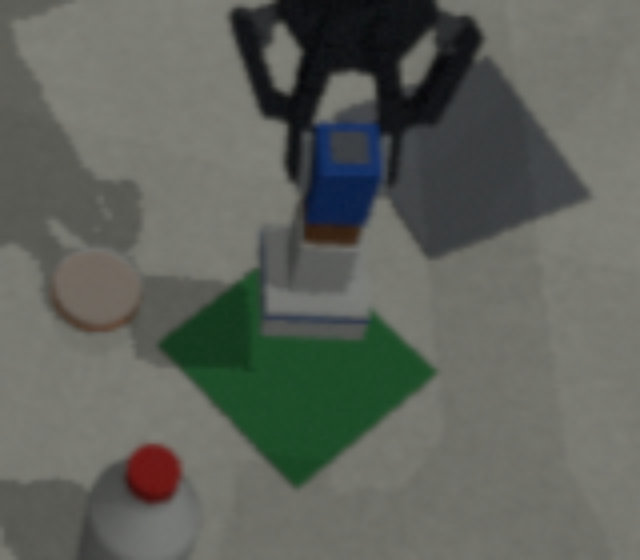

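```bash
python3 -c "
from h import *
o=ori(148,-22);p=np.array([505,268,225])+19*o.as_matrix()[:,2];rows(p,o,6,1)
o2=ori(180,-41);rows(np.array([505,278,185])+19*o2.as_matrix()[:,2],o2,6,1,(p,o))
"
```

```text
len 6 rot/row [-1.85  2.1  -4.12]
{"gripper":1,"x":0.29,"y":0.12,"z":0.12,"ax":-1.85,"ay":2.10,"az":-4.12}
{"gripper":1,"x":0.28,"y":0.14,"z":0.14,"ax":-1.85,"ay":2.10,"az":-4.12}
{"gripper":1,"x":0.26,"y":0.15,"z":0.15,"ax":-1.85,"ay":2.10,"az":-4.12}
{"gripper":1,"x":0.25,"y":0.16,"z":0.17,"ax":-1.85,"ay":2.10,"az":-4.12}
{"gripper":1,"x":0.23,"y":0.18,"z":0.18,"ax":-1.85,"ay":2.10,"az":-4.12}
{"gripper":1,"x":0.21,"y":0.19,"z":0.19,"ax":-1.85,"ay":2.10,"az":-4.12}
len 6 rot/row [-2.8  -3.08 -4.57]
{"gripper":1,"x":0.04,"y":0.20,"z":0.64,"ax":-2.80,"ay":-3.08,"az":-4.57}
{"gripper":1,"x":0.06,"y":0.17,"z":0.65,"ax":-2.80,"ay":-3.08,"az":-4.57}
{"gripper":1,"x":0.09,"y":0.15,"z":0.65,"ax":-2.80,"ay":-3.08,"az":-4.57}
{"gripper":1,"x":0.11,"y":0.12,"z":0.65,"ax":-2.80,"ay":-3.08,"az":-4.57}
{"gripper":1,"x":0.14,"y":0.10,"z":0.65,"ax":-2.80,"ay":-3.08,"az":-4.57}
{"gripper":1,"x":0.17,"y":0.08,"z":0.65,"ax":-2.80,"ay":-3.08,"az":-4.57}
```

Call:
send_rows(
  targets=[
    {"gripper": 1,"x": 0.3,"y": 0.1,"z": 0.1,"ax": -1.8,"ay": 2.5,"az": -4.1},
    {"gripper": 1,"x": 0.3,"y": 0.1,"z": 0.1,"ax": -1.8,"ay": 2.5,"az": -4.1},
    {"gripper": 1,"x": 0.3,"y": 0.2,"z": 0.2,"ax": -1.8,"ay": 2.5,"az": -4.1},
    {"gripper": 1,"x": 0.3,"y": 0.2,"z": 0.2,"ax": -1.8,"ay": 2.5,"az": -4.1},
    {"gripper": 1,"x": 0.3,"y": 0.2,"z": 0.2,"ax": -1.8,"ay": 2.5,"az": -4.1},
  ],
)

```text
clock: 6.88
position: [519.0, 263.5, 216.8]
ee_rot: [-0.386, 0.896, 0.08, 0.206]
contact_force: [0.9, -0.7, -3.6]
gripper_width: 32.9
grasp_force: 61.6
```

Call:
send_rows(
  targets=[
    {"gripper": 1,"x": 0.1,"y": 0.2,"z": 0.3,"ax": -2.3,"ay": 0,"az": -4.5},
    {"gripper": 1,"x": 0.1,"y": 0.2,"z": 0.6,"ax": -2.8,"ay": -3,"az": -4.6},
    {"gripper": 1,"x": 0.1,"y": 0.2,"z": 0.6,"ax": -2.8,"ay": -3,"az": -4.6},
    {"gripper": 1,"x": 0.1,"y": 0.1,"z": 0.6,"ax": -2.8,"ay": -3,"az": -4.6},
    {"gripper": 1,"x": 0.1,"y": 0.1,"z": 0.6,"ax": -2.8,"ay": -3,"az": -4.6},
  ],
)

```text
clock: 7.3
position: [517.0, 270.5, 194.9]
ee_rot: [-0.532, 0.795, 0.162, 0.244]
contact_force: [-0.1, 0.1, -3.9]
gripper_width: 33.1
grasp_force: 61.5
```

```bash
python3 -c "
from h import *
st();print(arm.read_state()['joints'].round(2))
o2=ori(180,-41);rows(np.array([505,278,175])+19*o2.as_matrix()[:,2],o2,5,1)
"
```

```text
7.3 [517.  270.5 194.9] [[-0.315, -0.924, 0.216], [-0.767, 0.382, 0.516], [-0.559, -0.003, -0.829]] [-0.1  0.1 -3.9] 33.1 61.50176525115967
[ 0.55  0.2  -0.28 -0.56 -0.67 -0.56]
len 5 rot/row [-2.76 -1.38 -3.54]
{"gripper":1,"x":0.15,"y":0.38,"z":0.72,"ax":-2.76,"ay":-1.38,"az":-3.54}
{"gripper":1,"x":0.15,"y":0.35,"z":0.74,"ax":-2.76,"ay":-1.38,"az":-3.54}
{"gripper":1,"x":0.15,"y":0.32,"z":0.75,"ax":-2.76,"ay":-1.38,"az":-3.54}
{"gripper":1,"x":0.14,"y":0.30,"z":0.76,"ax":-2.76,"ay":-1.38,"az":-3.54}
{"gripper":1,"x":0.15,"y":0.27,"z":0.77,"ax":-2.76,"ay":-1.38,"az":-3.54}
```

Working well.

Call:
send_rows(
  targets=[
    {"gripper": 1,"x": 0.1,"y": 0.4,"z": 0.7,"ax": -2.8,"ay": -1.4,"az": -3.5},
    {"gripper": 1,"x": 0.1,"y": 0.3,"z": 0.7,"ax": -2.8,"ay": -1.4,"az": -3.5},
    {"gripper": 1,"x": 0.1,"y": 0.3,"z": 0.7,"ax": -2.8,"ay": -1.4,"az": -3.5},
    {"gripper": 1,"x": 0.1,"y": 0.3,"z": 0.7,"ax": -2.8,"ay": -1.4,"az": -3.5},
    {"gripper": 1,"x": 0.1,"y": 0.3,"z": 0.7,"ax": -2.8,"ay": -1.4,"az": -3.5},
  ],
)

```text
clock: 7.72
position: [506.3, 290.0, 163.8]
ee_rot: [-0.661, 0.663, 0.249, 0.247]
contact_force: [0.5, -0.2, -2.8]
gripper_width: 32.9
grasp_force: 61.5
```

```bash
python3 -c "
from h import *
st();print(arm.read_state()['joints'].round(2))
s=arm.read_state();o=R.from_quat(s['ee_rot']);g=s['position']-19*o.as_matrix()[:,2];print(g)
im,d,w=cloud('scene')
hsv=cv2.cvtColor(im,cv2.COLOR_RGB2HSV);H,S,V=[hsv[...,i].astype(int) for i in range(3)]
near=(abs(w[...,0]-g[0])<70)&(abs(w[...,1]-g[1])<70)&(w[...,2]>12)
for nm,m in(('blue',(abs(H-112)<12)&(S>130)),('white',(S<60)&(V>100)),('amber',(H<20)&(S>120))):
    P=w[near&m]; print(nm,len(P),P.mean(0).round(1) if len(P) else '',P.min(0).round(1) if len(P) else '',P.max(0).round(1) if len(P) else '')
save(cv2.resize(im[170:310,340:500],None,fx=4,fy=4),'s4.png')
o=ori(180,-41);rows(np.array([505,278,143])+19*o.as_matrix()[:,2],o,5,1)
"
```

```text
7.7167 [506.3 290.  163.8] [[-0.004, -1.0, -0.002], [-0.754, 0.002, 0.657], [-0.657, 0.004, -0.754]] [ 0.5 -0.2 -2.8] 32.9 61.53640151023865
[ 0.39  0.34 -0.15 -0.84 -0.96  0.07]
[506.33895559 277.5152813  178.13249459]
blue 246 [511.4 289.2 196.7] [456.8 242.4 153.8] [530.3 305.7 226.1]
white 665 [486.5 252.8 368.3] [436.5 207.6  49.2] [534.3 330.6 571.8]
amber 39 [519.6 290.5 138.5] [516.5 277.7 129.9] [533.2 304.2 167.7]
len 5 rot/row [ 0.06  0.01 -0.06]
{"gripper":1,"x":0.42,"y":0.03,"z":0.50,"ax":0.06,"ay":0.01,"az":-0.06}
{"gripper":1,"x":0.42,"y":0.03,"z":0.50,"ax":0.06,"ay":0.01,"az":-0.06}
{"gripper":1,"x":0.42,"y":0.03,"z":0.50,"ax":0.06,"ay":0.01,"az":-0.06}
{"gripper":1,"x":0.42,"y":0.03,"z":0.50,"ax":0.06,"ay":0.01,"az":-0.06}
{"gripper":1,"x":0.42,"y":0.03,"z":0.50,"ax":0.06,"ay":0.01,"az":-0.06}
```

View pics/s4.png

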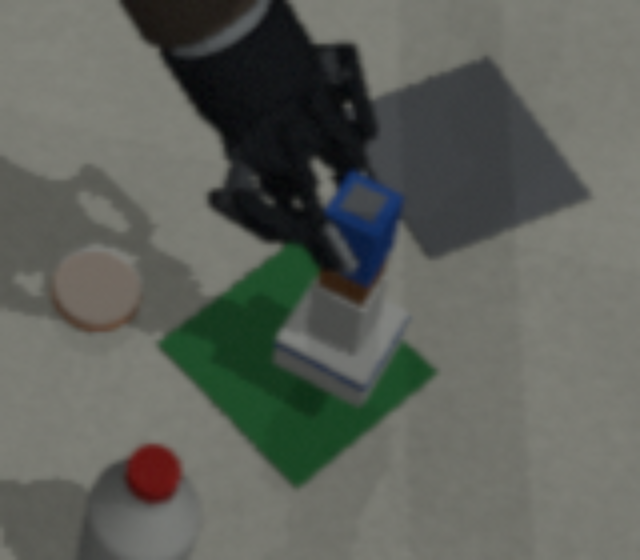

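The picture shows the lamp upright in the grip above the green mat (foot around 345,350). Now I lower it.

Call:
send_rows(
  targets=[
    {"gripper": 1,"x": 0.4,"y": 0,"z": 0.5,"ax": 0,"ay": 0,"az": 0},
    {"gripper": 1,"x": 0.4,"y": 0,"z": 0.5,"ax": 0,"ay": 0,"az": 0},
    {"gripper": 1,"x": 0.4,"y": 0,"z": 0.5,"ax": 0,"ay": 0,"az": 0},
    {"gripper": 1,"x": 0.25,"y": 0,"z": 0.3,"ax": 0,"ay": 0,"az": 0},
    {"gripper": 1,"x": 0,"y": 0,"z": 0,"ax": 0,"ay": 0,"az": 0},
  ],
)

```text
clock: 8.18
position: [504.5, 291.4, 139.0]
ee_rot: [-0.66, 0.665, 0.249, 0.245]
contact_force: [0.4, 0.9, -3.6]
gripper_width: 33.5
grasp_force: 61.6
```

Call:
send_rows(
  targets=[
    {"gripper": 1,"x": 0.2,"y": 0,"z": 0.23,"ax": 0,"ay": 0,"az": 0},
    {"gripper": 1,"x": 0.13,"y": 0,"z": 0.15,"ax": 0,"ay": 0,"az": 0},
    {"gripper": 1,"x": 0.13,"y": 0,"z": 0.15,"ax": 0,"ay": 0,"az": 0},
    {"gripper": 1,"x": 0,"y": 0,"z": 0,"ax": 0,"ay": 0,"az": 0},
  ],
)

```text
clock: 8.52
position: [505.2, 291.4, 132.5]
ee_rot: [-0.66, 0.665, 0.249, 0.246]
contact_force: [-0.2, 0.7, -2.8]
gripper_width: 33.2
grasp_force: 61.6
```

Call:
send_rows(
  targets=[
    {"gripper": 1,"x": 0.13,"y": 0,"z": 0.15,"ax": 0,"ay": 0,"az": 0},
    {"gripper": 1,"x": 0,"y": 0,"z": 0,"ax": 0,"ay": 0,"az": 0},
  ],
)

```text
clock: 8.68
position: [505.4, 291.3, 130.7]
ee_rot: [-0.66, 0.665, 0.249, 0.246]
contact_force: [0.9, -0.8, -2.9]
gripper_width: 33.2
grasp_force: 61.6
```

Call:
send_rows(
  targets=[
    {"gripper": 1,"x": 0.13,"y": 0,"z": 0.15,"ax": 0,"ay": 0,"az": 0},
    {"gripper": 1,"x": 0,"y": 0,"z": 0,"ax": 0,"ay": 0,"az": 0},
  ],
)

```text
clock: 8.85
position: [505.7, 291.5, 129.7]
ee_rot: [-0.66, 0.665, 0.249, 0.246]
contact_force: [-1.0, -0.2, 1.6]
gripper_width: 33.3
grasp_force: 62.1
```

Call:
send_rows(
  targets=[
    {"gripper": 1,"x": 0.13,"y": 0,"z": 0.15,"ax": 0,"ay": 0,"az": 0},
    {"gripper": 1,"x": 0,"y": 0,"z": 0,"ax": 0,"ay": 0,"az": 0},
  ],
)

```text
clock: 9.02
position: [505.7, 291.9, 129.5]
ee_rot: [-0.66, 0.664, 0.25, 0.247]
contact_force: [-4.0, -3.0, 9.8]
gripper_width: 33.4
grasp_force: 63.0
```

Contact. I release and back off along the tool.

Call:
send_rows(
  targets=[
    {"gripper": -1,"x": 0,"y": 0,"z": 0,"ax": 0,"ay": 0,"az": 0},
    {"gripper": -1,"x": 0,"y": 0,"z": 0,"ax": 0,"ay": 0,"az": 0},
    {"gripper": -1,"x": 0,"y": 0,"z": 0,"ax": 0,"ay": 0,"az": 0},
    {"gripper": -1,"x": 0,"y": 0,"z": 0,"ax": 0,"ay": 0,"az": 0},
    {"gripper": -1,"x": 0,"y": 0,"z": 0,"ax": 0,"ay": 0,"az": 0},
  ],
)

```text
clock: 9.43
position: [505.4, 291.4, 126.7]
ee_rot: [-0.66, 0.665, 0.249, 0.246]
contact_force: [0.4, -0.6, 0.3]
gripper_width: 85.6
grasp_force: 0.0
```

Call:
send_rows(
  targets=[
    {"gripper": -1,"x": 0,"y": 0,"z": -1.5,"ax": 0,"ay": 0,"az": 0},
    {"gripper": -1,"x": 0,"y": 0,"z": -3,"ax": 0,"ay": 0,"az": 0},
    {"gripper": -1,"x": 0,"y": 0,"z": -3.5,"ax": 0,"ay": 0,"az": 0},
    {"gripper": -1,"x": 0,"y": 0,"z": -3.5,"ax": 0,"ay": 0,"az": 0},
    {"gripper": -1,"x": 0,"y": 0,"z": -2.5,"ax": 0,"ay": 0,"az": 0},
  ],
)

```text
clock: 9.85
position: [506.1, 197.3, 235.8]
ee_rot: [-0.66, 0.665, 0.247, 0.247]
contact_force: [0.6, 0.2, -0.3]
gripper_width: 85.5
grasp_force: 0.0
```

```bash
python3 -c "
from h import *
st()
for c in('scene','top','wrist'):
    im,d,w=cloud(c)
    hsv=cv2.cvtColor(im,cv2.COLOR_RGB2HSV);H,S,V=[hsv[...,i].astype(int) for i in range(3)]
    x,y,z=[w[...,i] for i in range(3)]
    near=(abs(x-505)<80)&(abs(y-278)<80)
    b=near&(abs(H-112)<12)&(S>130)&(z>100)
    T=w[near&(z>163)&(z<176)&(V<140)]; P=w[b];print(c,'blue',len(P),P.min(0).round(1),P.max(0).round(1))
    if len(T)>5: print('topface',cv2.minAreaRect(T[:,:2].astype(np.float32)),T.mean(0).round(1))
    F=w[near&(z>28)&(z<40)]
    if len(F)>5: print('foot',cv2.minAreaRect(F[:,:2].astype(np.float32)),F.mean(0).round(1),len(F))
    if c=='wrist': save(im,'w5.png')
"
```

```text
9.85 [506.1 197.3 235.8] [[-0.006, -1.0, 0.002], [-0.756, 0.006, 0.655], [-0.655, 0.003, -0.756]] [ 0.6  0.2 -0.3] 85.5 0.0
scene blue 262 [487.5 286.6 115.7] [522.3 320.1 173.1]
topface ((503.7901611328125, 303.0622253417969), (33.994773864746094, 36.964813232421875), 89.6688003540039) [505.3 303.4 168.8]
foot ((503.5421142578125, 303.16595458984375), (61.06455993652344, 63.403690338134766), 89.6417465209961) [512.4 305.8  34. ] 318
top blue 163 [487.6 285.6 149. ] [519.4 318.  173.9]
topface ((504.678955078125, 303.0685729980469), (33.516693115234375, 34.68166732788086), 0.8812015056610107) [504.4 302.6 168.4]
foot ((483.3106689453125, 328.5351257324219), (11.994482040405273, 17.261890411376953), 89.20487213134766) [482.6 328.4  33.7] 37
wrist blue 2131 [486.  282.3 114.2] [519.  316.6 168.9]
topface ((502.18841552734375, 297.8856201171875), (32.52355194091797, 29.650224685668945), 2.794921875) [502.6 294.  167. ]
foot ((502.2265930175781, 300.6741638183594), (60.49665832519531, 62.37593078613281), 0.045856229960918427) [502.1 288.7  33. ] 1473
```

View pics/w5.png

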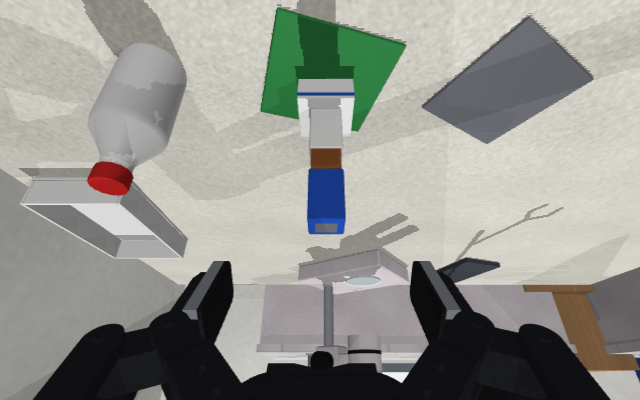

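The lamp stands upright and released on the green mat at about (504,302). To regrasp I close first along world y to find its y in the arm's frame, then along x to carry it.

```bash
python3 -c "
from h import *
o=ori(270,0);rows(np.array([504,302,225]),o,15,-1)
"
```

```text
len 15 rot/row [-2.14  2.14 -5.75]
{"gripper":-1,"x":-0.48,"y":0.02,"z":0.51,"ax":-2.14,"ay":2.14,"az":-5.75}
{"gripper":-1,"x":-0.49,"y":-0.05,"z":0.49,"ax":-2.14,"ay":2.14,"az":-5.75}
{"gripper":-1,"x":-0.50,"y":-0.11,"z":0.46,"ax":-2.14,"ay":2.14,"az":-5.75}
{"gripper":-1,"x":-0.51,"y":-0.18,"z":0.44,"ax":-2.14,"ay":2.14,"az":-5.75}
{"gripper":-1,"x":-0.50,"y":-0.25,"z":0.41,"ax":-2.14,"ay":2.14,"az":-5.75}
{"gripper":-1,"x":-0.49,"y":-0.31,"z":0.38,"ax":-2.14,"ay":2.14,"az":-5.75}
{"gripper":-1,"x":-0.47,"y":-0.37,"z":0.35,"ax":-2.14,"ay":2.14,"az":-5.75}
{"gripper":-1,"x":-0.44,"y":-0.43,"z":0.32,"ax":-2.14,"ay":2.14,"az":-5.75}
{"gripper":-1,"x":-0.40,"y":-0.49,"z":0.29,"ax":-2.14,"ay":2.14,"az":-5.75}
{"gripper":-1,"x":-0.36,"y":-0.53,"z":0.26,"ax":-2.14,"ay":2.14,"az":-5.75}
{"gripper":-1,"x":-0.32,"y":-0.58,"z":0.22,"ax":-2.14,"ay":2.14,"az":-5.75}
{"gripper":-1,"x":-0.26,"y":-0.61,"z":0.19,"ax":-2.14,"ay":2.14,"az":-5.75}
{"gripper":-1,"x":-0.21,"y":-0.64,"z":0.16,"ax":-2.14,"ay":2.14,"az":-5.75}
{"gripper":-1,"x":-0.15,"y":-0.67,"z":0.13,"ax":-2.14,"ay":2.14,"az":-5.75}
{"gripper":-1,"x":-0.08,"y":-0.68,"z":0.10,"ax":-2.14,"ay":2.14,"az":-5.75}
```

Call:
send_rows(
  targets=[
    {"gripper": -1,"x": -0.5,"y": 0,"z": 0.5,"ax": -2.1,"ay": 2.1,"az": -5.7},
    {"gripper": -1,"x": -0.5,"y": 0,"z": 0.5,"ax": -2.1,"ay": 2.1,"az": -5.7},
    {"gripper": -1,"x": -0.5,"y": -0.1,"z": 0.5,"ax": -2.1,"ay": 2.1,"az": -5.7},
    {"gripper": -1,"x": -0.5,"y": -0.2,"z": 0.4,"ax": -2.1,"ay": 2.1,"az": -5.7},
    {"gripper": -1,"x": -0.5,"y": -0.2,"z": 0.4,"ax": -2.1,"ay": 2.1,"az": -5.7},
  ],
)

```text
clock: 10.42
position: [503.7, 234.4, 228.2]
ee_rot: [0.843, -0.475, -0.18, -0.176]
contact_force: [0.2, -0.7, 0.2]
gripper_width: 85.2
grasp_force: 0.0
```

Call:
send_rows(
  targets=[
    {"gripper": -1,"x": -0.5,"y": -0.3,"z": 0.4,"ax": -2.1,"ay": 2.1,"az": -5.7},
    {"gripper": -1,"x": -0.5,"y": -0.4,"z": 0.4,"ax": -2.1,"ay": 2.1,"az": -5.7},
    {"gripper": -1,"x": -0.4,"y": -0.4,"z": 0.3,"ax": -2.1,"ay": 2.1,"az": -5.7},
    {"gripper": -1,"x": -0.4,"y": -0.5,"z": 0.3,"ax": -2.1,"ay": 2.1,"az": -5.7},
    {"gripper": -1,"x": -0.4,"y": -0.5,"z": 0.3,"ax": -2.1,"ay": 2.1,"az": -5.7},
  ],
)

```text
clock: 10.83
position: [502.4, 269.6, 224.1]
ee_rot: [0.959, -0.249, -0.096, -0.094]
contact_force: [-0.0, -0.5, -0.1]
gripper_width: 85.5
grasp_force: 0.0
```

Call:
send_rows(
  targets=[
    {"gripper": -1,"x": -0.3,"y": -0.6,"z": 0.2,"ax": -2.1,"ay": 2.1,"az": -5.7},
    {"gripper": -1,"x": -0.3,"y": -0.6,"z": 0.2,"ax": -2.1,"ay": 2.1,"az": -5.7},
    {"gripper": -1,"x": -0.2,"y": -0.6,"z": 0.2,"ax": -2.1,"ay": 2.1,"az": -5.7},
    {"gripper": -1,"x": -0.1,"y": -0.7,"z": 0.1,"ax": -2.1,"ay": 2.1,"az": -5.7},
    {"gripper": -1,"x": -0.1,"y": -0.7,"z": 0.1,"ax": -2.1,"ay": 2.1,"az": -5.7},
  ],
)

```text
clock: 11.25
position: [501.9, 304.3, 220.9]
ee_rot: [1.0, -0.003, -0.005, -0.004]
contact_force: [-0.3, -1.1, -0.1]
gripper_width: 85.4
grasp_force: 0.0
```

```bash
python3 -c "
from h import *
st();print(arm.read_state()['joints'].round(2))
im,d,w=cloud('wrist')
T=w[(w[...,2]>160)&(w[...,2]<178)&(abs(w[...,0]-504)<60)&(abs(w[...,1]-302)<60)]
print(cv2.minAreaRect(T[:,:2].astype(np.float32)),T.mean(0))
rows(np.array([504,302,123]),ori(270,0),5,-1)
"
```

```text
11.25 [501.9 304.3 220.9] [[1.0, -0.007, -0.009], [-0.007, -1.0, 0.009], [-0.009, -0.009, -1.0]] [-0.3 -1.1 -0.1] 85.4 0.0
[ 0.81  0.33 -0.1  -0.01 -1.14  0.76]
((503.3299865722656, 301.0255432128906), (34.088623046875, 33.91728973388672), 89.7206039428711) [504.91868967 301.06736805 168.13479865]
len 5 rot/row [-0.08  0.1  -0.  ]
{"gripper":-1,"x":0.08,"y":0.09,"z":1.95,"ax":-0.08,"ay":0.10,"az":-0.00}
{"gripper":-1,"x":0.08,"y":0.09,"z":1.95,"ax":-0.08,"ay":0.10,"az":-0.00}
{"gripper":-1,"x":0.07,"y":0.08,"z":1.95,"ax":-0.08,"ay":0.10,"az":-0.00}
{"gripper":-1,"x":0.07,"y":0.08,"z":1.95,"ax":-0.08,"ay":0.10,"az":-0.00}
{"gripper":-1,"x":0.07,"y":0.08,"z":1.95,"ax":-0.08,"ay":0.10,"az":-0.00}
```

Call:
send_rows(
  targets=[
    {"gripper": -1,"x": 0,"y": 0.1,"z": 1.8,"ax": -0.1,"ay": 0.1,"az": 0},
    {"gripper": -1,"x": 0.05,"y": 0.1,"z": 2,"ax": -0.1,"ay": 0.1,"az": 0},
    {"gripper": -1,"x": 0.05,"y": 0.1,"z": 2,"ax": -0.1,"ay": 0.1,"az": 0},
    {"gripper": -1,"x": 0.05,"y": 0,"z": 2,"ax": -0.1,"ay": 0.1,"az": 0},
    {"gripper": -1,"x": 0,"y": 0,"z": 1.9,"ax": -0.1,"ay": 0.1,"az": 0},
  ],
)

```text
clock: 11.72
position: [502.4, 301.0, 123.0]
ee_rot: [1.0, -0.007, -0.001, -0.001]
contact_force: [-0.7, -0.0, -0.1]
gripper_width: 85.3
grasp_force: 0.0
```

Call:
send_rows(
  targets=[
    {"gripper": 1,"x": 0,"y": 0,"z": 0,"ax": 0,"ay": 0,"az": 0},
    {"gripper": 1,"x": 0,"y": 0,"z": 0,"ax": 0,"ay": 0,"az": 0},
    {"gripper": 1,"x": 0,"y": 0,"z": 0,"ax": 0,"ay": 0,"az": 0},
    {"gripper": 1,"x": 0,"y": 0,"z": 0,"ax": 0,"ay": 0,"az": 0},
    {"gripper": 1,"x": 0,"y": 0,"z": 0,"ax": 0,"ay": 0,"az": 0},
  ],
)

```text
clock: 12.13
position: [504.2, 302.1, 126.8]
ee_rot: [1.0, -0.006, 0.001, -0.003]
contact_force: [-0.1, 0.8, 3.8]
gripper_width: 33.3
grasp_force: 60.9
```

Call:
send_rows(
  targets=[
    {"gripper": 1,"x": 0,"y": 0,"z": 0,"ax": 0,"ay": 0,"az": 0},
    {"gripper": 1,"x": 0,"y": 0,"z": 0,"ax": 0,"ay": 0,"az": 0},
  ],
)

```text
clock: 12.3
position: [504.2, 302.2, 126.7]
ee_rot: [1.0, -0.006, 0.001, -0.003]
contact_force: [0.6, 0.6, 4.5]
gripper_width: 33.7
grasp_force: 60.7
```

Call:
send_rows(
  targets=[
    {"gripper": -1,"x": 0,"y": 0,"z": 0,"ax": 0,"ay": 0,"az": 0},
    {"gripper": -1,"x": 0,"y": 0,"z": 0,"ax": 0,"ay": 0,"az": 0},
    {"gripper": -1,"x": 0,"y": 0,"z": 0,"ax": 0,"ay": 0,"az": 0},
    {"gripper": -1,"x": 0,"y": 0,"z": 0,"ax": 0,"ay": 0,"az": 0},
    {"gripper": -1,"x": 0,"y": 0,"z": 0,"ax": 0,"ay": 0,"az": 0},
  ],
)

```text
clock: 12.72
position: [503.2, 301.2, 124.8]
ee_rot: [1.0, -0.006, -0.001, -0.001]
contact_force: [-0.1, -0.2, 0.1]
gripper_width: 85.5
grasp_force: 0.0
```

Call:
send_rows(
  targets=[
    {"gripper": -1,"x": 0,"y": 0,"z": 0,"ax": 0,"ay": 0,"az": 7},
    {"gripper": -1,"x": 0,"y": 0,"z": 0,"ax": 0,"ay": 0,"az": 7},
    {"gripper": -1,"x": 0,"y": 0,"z": 0,"ax": 0,"ay": 0,"az": 7},
    {"gripper": -1,"x": 0,"y": 0,"z": 0,"ax": 0,"ay": 0,"az": 7},
    {"gripper": -1,"x": 0,"y": 0,"z": 0,"ax": 0,"ay": 0,"az": 7},
  ],
)

```text
clock: 13.13
position: [503.3, 301.2, 124.9]
ee_rot: [0.951, -0.309, -0.001, -0.001]
contact_force: [-0.1, -0.3, -1.2]
gripper_width: 85.5
grasp_force: 0.0
```

Call:
send_rows(
  targets=[
    {"gripper": -1,"x": 0,"y": 0,"z": 0,"ax": 0,"ay": 0,"az": 7},
    {"gripper": -1,"x": 0,"y": 0,"z": 0,"ax": 0,"ay": 0,"az": 7},
    {"gripper": -1,"x": 0,"y": 0,"z": 0,"ax": 0,"ay": 0,"az": 7},
    {"gripper": -1,"x": 0,"y": 0,"z": 0,"ax": 0,"ay": 0,"az": 7},
    {"gripper": -1,"x": 0,"y": 0,"z": 0,"ax": 0,"ay": 0,"az": 7},
  ],
)

```text
clock: 13.55
position: [503.3, 301.3, 124.9]
ee_rot: [0.814, -0.581, -0.001, -0.001]
contact_force: [0.0, -0.1, -0.7]
gripper_width: 85.6
grasp_force: 0.0
```

Call:
send_rows(
  targets=[
    {"gripper": -1,"x": 0,"y": 0,"z": 0,"ax": 0,"ay": 0,"az": 7},
    {"gripper": -1,"x": 0,"y": 0,"z": 0,"ax": 0,"ay": 0,"az": 7},
    {"gripper": -1,"x": 0,"y": 0,"z": 0,"ax": 0,"ay": 0,"az": 6},
    {"gripper": -1,"x": 0,"y": 0,"z": 0,"ax": 0,"ay": 0,"az": 0},
  ],
)

```text
clock: 13.88
position: [503.3, 301.3, 124.9]
ee_rot: [-0.702, 0.712, 0.001, 0.001]
contact_force: [0.4, 0.6, 0.2]
gripper_width: 85.3
grasp_force: 0.0
```

```bash
python3 -c "
from h import *
st();print(arm.read_state()['joints'].round(2))
rows(np.array([504,302.2,123.5]),ori(180,0),2,-1)
"
```

```text
13.8833 [503.3 301.3 124.9] [[-0.014, -1.0, -0.001], [-1.0, 0.014, 0.003], [-0.003, 0.001, -1.0]] [0.4 0.6 0.2] 85.3 0.0
[ 0.81  0.42 -0.23 -0.   -0.92 -0.83]
len 2 rot/row [ 0.03  0.08 -0.4 ]
{"gripper":-1,"x":-0.05,"y":-0.03,"z":0.07,"ax":0.03,"ay":0.08,"az":-0.40}
{"gripper":-1,"x":-0.04,"y":-0.04,"z":0.07,"ax":0.03,"ay":0.08,"az":-0.40}
```

Call:
send_rows(
  targets=[
    {"gripper": -1,"x": -0.05,"y": -0.03,"z": 0.1,"ax": 0,"ay": 0.1,"az": -0.4},
    {"gripper": -1,"x": -0.04,"y": -0.03,"z": 0.1,"ax": 0,"ay": 0.1,"az": -0.4},
    {"gripper": -1,"x": 0,"y": 0,"z": 0,"ax": 0,"ay": 0,"az": 0},
  ],
)

```text
clock: 14.13
position: [503.9, 302.3, 122.8]
ee_rot: [0.708, -0.706, 0.0, 0.001]
contact_force: [-0.2, -0.4, 0.3]
gripper_width: 85.1
grasp_force: 0.0
```

Call:
send_rows(
  targets=[
    {"gripper": 1,"x": 0,"y": 0,"z": 0,"ax": 0,"ay": 0,"az": 0},
    {"gripper": 1,"x": 0,"y": 0,"z": 0,"ax": 0,"ay": 0,"az": 0},
    {"gripper": 1,"x": 0,"y": 0,"z": 0,"ax": 0,"ay": 0,"az": 0},
    {"gripper": 1,"x": 0,"y": 0,"z": 0,"ax": 0,"ay": 0,"az": 0},
    {"gripper": 1,"x": 0,"y": 0,"z": 0,"ax": 0,"ay": 0,"az": 0},
  ],
)

```text
clock: 14.55
position: [504.3, 302.4, 123.3]
ee_rot: [0.708, -0.706, 0.0, -0.0]
contact_force: [0.7, -0.4, 1.4]
gripper_width: 33.7
grasp_force: 60.4
```

Call:
send_rows(
  targets=[
    {"gripper": 1,"x": 0,"y": 0,"z": 0,"ax": 0,"ay": 0,"az": 0},
    {"gripper": 1,"x": 0,"y": 0,"z": -0.1,"ax": 0,"ay": 0,"az": 0},
  ],
)

```text
clock: 14.72
position: [503.5, 302.0, 123.6]
ee_rot: [0.708, -0.707, -0.0, 0.001]
contact_force: [-0.1, 0.6, -3.3]
gripper_width: 33.6
grasp_force: 59.9
```

Call:
send_rows(
  targets=[
    {"gripper": 1,"x": 0,"y": 0,"z": -1,"ax": 0,"ay": 0,"az": 0},
    {"gripper": 1,"x": 0,"y": 0,"z": -3,"ax": 0,"ay": 0,"az": 0},
    {"gripper": 1,"x": 0,"y": 0,"z": -3.5,"ax": 0,"ay": 0,"az": 0},
    {"gripper": 1,"x": 0,"y": 0,"z": -3.5,"ax": 0,"ay": 0,"az": 0},
    {"gripper": 1,"x": 0,"y": 0,"z": -2,"ax": 0,"ay": 0,"az": 0},
  ],
)

```text
clock: 15.13
position: [504.9, 302.8, 258.8]
ee_rot: [0.708, -0.706, 0.001, -0.002]
contact_force: [0.8, 0.0, -2.5]
gripper_width: 33.6
grasp_force: 60.9
```

```bash
python3 -c "
from h import *
st();print(arm.read_state()['joints'].round(2))
rows(np.array([592.5,-2.5,265]),ori(218,0),10,1)
im=np.load('top0im.npy');w=np.load('top0.npy');z=w[...,2]
for c in('top','scene'):
    w=np.load(c+'0.npy');z=w[...,2]
    for lo in(50,57,60):
        P=w[(z>lo)&(z<75)&(abs(w[...,0]-592)<40)&(abs(w[...,1])<40)][:,:2];C=np.cov(P.T);v=np.linalg.eigh(C)[1][:,1];print(c,lo,len(P),np.degrees(np.arctan2(v[1],v[0])),P.mean(0))
"
```

```text
15.1333 [504.9 302.8 258.8] [[0.002, -1.0, 0.004], [-1.0, -0.002, 0.003], [-0.003, -0.004, -1.0]] [ 0.8  0.  -2.5] 33.6 60.88507533073425
[ 0.82  0.3  -0.04  0.   -1.22 -0.81]
len 10 rot/row [-0.03  0.01 -3.79]
{"gripper":1,"x":3.06,"y":-0.87,"z":-0.07,"ax":-0.03,"ay":0.01,"az":-3.79}
{"gripper":1,"x":3.11,"y":-0.67,"z":-0.07,"ax":-0.03,"ay":0.01,"az":-3.79}
{"gripper":1,"x":3.14,"y":-0.46,"z":-0.07,"ax":-0.03,"ay":0.01,"az":-3.79}
{"gripper":1,"x":3.17,"y":-0.25,"z":-0.07,"ax":-0.03,"ay":0.01,"az":-3.79}
{"gripper":1,"x":3.18,"y":-0.04,"z":-0.07,"ax":-0.03,"ay":0.01,"az":-3.79}
{"gripper":1,"x":3.17,"y":0.17,"z":-0.07,"ax":-0.03,"ay":0.01,"az":-3.79}
{"gripper":1,"x":3.15,"y":0.38,"z":-0.06,"ax":-0.03,"ay":0.01,"az":-3.79}
{"gripper":1,"x":3.12,"y":0.59,"z":-0.06,"ax":-0.03,"ay":0.01,"az":-3.79}
{"gripper":1,"x":3.08,"y":0.79,"z":-0.06,"ax":-0.03,"ay":0.01,"az":-3.79}
{"gripper":1,"x":3.02,"y":0.99,"z":-0.06,"ax":-0.03,"ay":0.01,"az":-3.79}
top 50 70 -143.58360660472692 [591.51296195  -3.29093572]
top 57 60 -142.6794480840823 [592.47277995  -2.56411093]
top 60 47 -146.24454254349982 [593.19649977  -2.33658281]
scene 50 59 -142.93596820895198 [594.23766897  -1.21390178]
scene 57 53 -142.37503200596822 [593.54747076  -1.76344234]
scene 60 42 -138.54044653296646 [591.90760478  -1.84736445]
```

Call:
send_rows(
  targets=[
    {"gripper": 1,"x": 3.0,"y": -0.9,"z": -0.1,"ax": 0,"ay": 0,"az": -3.7},
    {"gripper": 1,"x": 3.1,"y": -0.7,"z": -0.1,"ax": 0,"ay": 0,"az": -3.7},
    {"gripper": 1,"x": 3.1,"y": -0.5,"z": -0.1,"ax": 0,"ay": 0,"az": -3.7},
    {"gripper": 1,"x": 3.2,"y": -0.2,"z": -0.1,"ax": 0,"ay": 0,"az": -3.7},
    {"gripper": 1,"x": 3.2,"y": 0,"z": -0.1,"ax": 0,"ay": 0,"az": -3.7},
  ],
)

```text
clock: 15.55
position: [547.0, 148.4, 259.3]
ee_rot: [0.813, -0.582, -0.001, 0.001]
contact_force: [0.5, 0.6, -3.3]
gripper_width: 33.8
grasp_force: 60.8
```

Call:
send_rows(
  targets=[
    {"gripper": 1,"x": 3.2,"y": 0.2,"z": -0.1,"ax": 0,"ay": 0,"az": -3.7},
    {"gripper": 1,"x": 3.2,"y": 0.4,"z": -0.1,"ax": 0,"ay": 0,"az": -3.7},
    {"gripper": 1,"x": 3.1,"y": 0.6,"z": 0,"ax": 0,"ay": 0,"az": -3.7},
    {"gripper": 1,"x": 3.1,"y": 0.8,"z": 0,"ax": 0,"ay": 0,"az": -3.7},
    {"gripper": 1,"x": 2.7,"y": 0.9,"z": 0,"ax": 0,"ay": 0,"az": -3.7},
  ],
)

```text
clock: 15.97
position: [587.8, -2.9, 261.3]
ee_rot: [0.896, -0.444, -0.001, 0.001]
contact_force: [0.4, 0.3, -3.2]
gripper_width: 33.4
grasp_force: 60.8
```

Call:
send_rows(
  targets=[
    {"gripper": 1,"x": 0,"y": 0,"z": 0,"ax": 0,"ay": 0,"az": 0},
    {"gripper": 1,"x": 0,"y": 0,"z": 0,"ax": 0,"ay": 0,"az": 0},
  ],
)

```text
clock: 16.13
position: [587.7, -2.6, 260.9]
ee_rot: [0.895, -0.447, -0.001, 0.001]
contact_force: [1.0, 0.0, -2.7]
gripper_width: 33.7
grasp_force: 60.8
```

```bash
python3 -c "
from h import *
st();print(arm.read_state()['joints'].round(2))
rows(np.array([592.6,-2.8,194]),ori(217,0),5,1)
"
```

```text
16.1333 [587.7  -2.6 260.9] [[0.6, -0.8, -0.002], [-0.8, -0.6, -0.0], [-0.001, 0.002, -1.0]] [ 1.   0.  -2.7] 33.7 60.82178592681885
[ 0.27  0.3  -0.04 -0.   -1.23  0.37]
len 5 rot/row [ 0.02  0.01 -0.02]
{"gripper":1,"x":0.06,"y":-0.08,"z":1.34,"ax":0.02,"ay":0.01,"az":-0.02}
{"gripper":1,"x":0.06,"y":-0.08,"z":1.34,"ax":0.02,"ay":0.01,"az":-0.02}
{"gripper":1,"x":0.06,"y":-0.08,"z":1.34,"ax":0.02,"ay":0.01,"az":-0.02}
{"gripper":1,"x":0.06,"y":-0.08,"z":1.34,"ax":0.02,"ay":0.01,"az":-0.02}
{"gripper":1,"x":0.06,"y":-0.08,"z":1.34,"ax":0.02,"ay":0.01,"az":-0.02}
```

Call:
send_rows(
  targets=[
    {"gripper": 1,"x": 0.1,"y": -0.1,"z": 1.4,"ax": 0,"ay": 0,"az": 0},
    {"gripper": 1,"x": 0.1,"y": -0.1,"z": 1.4,"ax": 0,"ay": 0,"az": 0},
    {"gripper": 1,"x": 0.1,"y": -0.1,"z": 1.4,"ax": 0,"ay": 0,"az": 0},
    {"gripper": 1,"x": 0,"y": -0.1,"z": 1.4,"ax": 0.1,"ay": 0,"az": 0},
    {"gripper": 1,"x": 0,"y": 0,"z": 1.0,"ax": 0,"ay": 0,"az": 0},
  ],
)

```text
clock: 16.55
position: [592.2, -0.0, 193.8]
ee_rot: [0.895, -0.445, -0.001, -0.0]
contact_force: [-0.9, -0.1, -3.7]
gripper_width: 33.4
grasp_force: 60.6
```

Call:
send_rows(
  targets=[
    {"gripper": 1,"x": 0,"y": 0,"z": 0,"ax": 0,"ay": 0,"az": 0},
    {"gripper": 1,"x": 0,"y": 0,"z": 0,"ax": 0,"ay": 0,"az": 0},
  ],
)

```text
clock: 16.72
position: [592.9, -0.6, 195.1]
ee_rot: [0.895, -0.445, -0.0, 0.0]
contact_force: [-0.4, -0.6, -3.4]
gripper_width: 33.7
grasp_force: 60.7
```

```bash
python3 -c "
from h import *
st()
rows(np.array([592.6,-2.8,187]),ori(217,0),2,1)
for c in('scene','top'):
    im,d,w=cloud(c)
    hsv=cv2.cvtColor(im,cv2.COLOR_RGB2HSV);H,S,V=[hsv[...,i].astype(int) for i in range(3)]
    near=(abs(w[...,0]-592)<60)&(abs(w[...,1])<60)&(V>70)&(S<70)
    z=w[...,2]
    F=w[near&(z>92)&(z<110)];print(c,len(F))
    if len(F)>5: print(cv2.minAreaRect(F[:,:2].astype(np.float32)),F[:,2].mean())
    if c=='scene': save(cv2.resize(im[140:270,240:380],None,fx=4,fy=4),'s6.png')
"
```

```text
16.7167 [592.9  -0.6 195.1] [[0.604, -0.797, -0.0], [-0.797, -0.604, 0.0], [-0.0, 0.0, -1.0]] [-0.4 -0.6 -3.4] 33.7 60.6817102432251
len 2 rot/row [0.01 0.01 0.07]
{"gripper":1,"x":0.08,"y":0.08,"z":0.40,"ax":0.01,"ay":0.01,"az":0.07}
{"gripper":1,"x":0.08,"y":0.08,"z":0.40,"ax":0.01,"ay":0.01,"az":0.07}
scene 322
((592.0067138671875, 1.0330886840820312), (63.940528869628906, 59.25965881347656), 35.12760543823242) 104.84745704152397
top 210
((584.92578125, 12.956256866455078), (60.58628845214844, 31.947206497192383), 38.11821746826172) 105.59723165848852
```

View pics/s6.png

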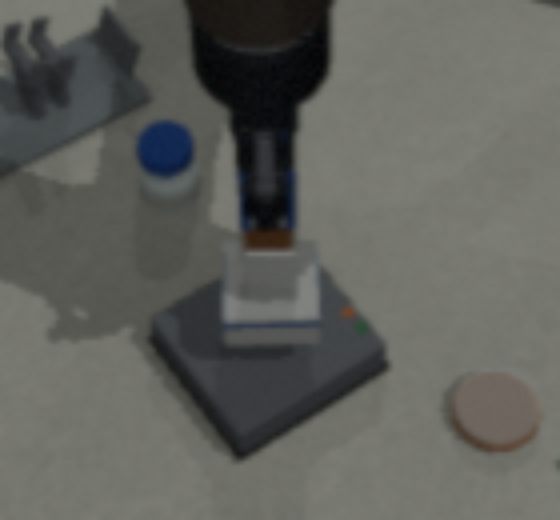

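The lamp hangs over the dock, foot at (270,295) centred on it, about 2.5 mm high in y. I correct that and press down lightly.

Call:
send_rows(
  targets=[
    {"gripper": 1,"x": 0.2,"y": 0.15,"z": 0.4,"ax": 0,"ay": 0,"az": 0},
    {"gripper": 1,"x": 0,"y": 0,"z": 0.4,"ax": 0,"ay": 0,"az": 0},
    {"gripper": 1,"x": 0,"y": 0,"z": 0.2,"ax": 0,"ay": 0,"az": 0},
    {"gripper": 1,"x": 0,"y": 0,"z": 0,"ax": 0,"ay": 0,"az": 0},
  ],
)

```text
clock: 17.15
position: [592.8, -3.7, 184.6]
ee_rot: [0.895, -0.446, -0.0, -0.0]
contact_force: [0.3, -0.2, -3.3]
gripper_width: 33.2
grasp_force: 60.9
```

Call:
send_rows(
  targets=[
    {"gripper": 1,"x": 0,"y": 0,"z": 0.2,"ax": 0,"ay": 0,"az": 0},
    {"gripper": 1,"x": 0,"y": 0,"z": 0.2,"ax": 0,"ay": 0,"az": 0},
    {"gripper": 1,"x": 0,"y": 0,"z": 0,"ax": 0,"ay": 0,"az": 0},
  ],
)

```text
clock: 17.4
position: [593.0, -3.6, 180.8]
ee_rot: [0.895, -0.446, -0.0, -0.0]
contact_force: [0.1, 1.0, -2.8]
gripper_width: 33.3
grasp_force: 60.9
```

Call:
send_rows(
  targets=[
    {"gripper": 1,"x": 0,"y": 0,"z": 0.2,"ax": 0,"ay": 0,"az": 0},
    {"gripper": 1,"x": 0,"y": 0,"z": 0.2,"ax": 0,"ay": 0,"az": 0},
    {"gripper": 1,"x": 0,"y": 0,"z": 0,"ax": 0,"ay": 0,"az": 0},
  ],
)

```text
clock: 17.65
position: [592.9, -3.6, 176.7]
ee_rot: [0.895, -0.446, -0.0, -0.0]
contact_force: [0.3, -0.1, -3.5]
gripper_width: 33.5
grasp_force: 60.9
```

Call:
send_rows(
  targets=[
    {"gripper": 1,"x": 0,"y": 0,"z": 0.2,"ax": 0,"ay": 0,"az": 0},
    {"gripper": 1,"x": 0,"y": 0,"z": 0,"ax": 0,"ay": 0,"az": 0},
  ],
)

```text
clock: 17.82
position: [593.0, -3.6, 174.9]
ee_rot: [0.895, -0.445, -0.0, -0.0]
contact_force: [-0.8, 0.7, -2.9]
gripper_width: 33.3
grasp_force: 60.9
```

It is past the taper without resistance. I continue down.

Call:
send_rows(
  targets=[
    {"gripper": 1,"x": 0,"y": 0,"z": 0.3,"ax": 0,"ay": 0,"az": 0},
    {"gripper": 1,"x": 0,"y": 0,"z": 0.3,"ax": 0,"ay": 0,"az": 0},
    {"gripper": 1,"x": 0,"y": 0,"z": 0.3,"ax": 0,"ay": 0,"az": 0},
    {"gripper": 1,"x": 0,"y": 0,"z": 0,"ax": 0,"ay": 0,"az": 0},
  ],
)

```text
clock: 18.15
position: [592.7, -3.6, 165.3]
ee_rot: [0.895, -0.446, -0.0, -0.0]
contact_force: [-0.2, 0.2, -3.2]
gripper_width: 33.5
grasp_force: 60.7
```

Call:
send_rows(
  targets=[
    {"gripper": 1,"x": 0,"y": 0,"z": 0.2,"ax": 0,"ay": 0,"az": 0},
    {"gripper": 1,"x": 0,"y": 0,"z": 0.2,"ax": 0,"ay": 0,"az": 0},
    {"gripper": 1,"x": 0,"y": 0,"z": 0,"ax": 0,"ay": 0,"az": 0},
  ],
)

```text
clock: 18.4
position: [593.0, -3.6, 161.7]
ee_rot: [0.895, -0.446, -0.0, -0.0]
contact_force: [-0.2, -0.8, -3.9]
gripper_width: 33.3
grasp_force: 60.8
```

Call:
send_rows(
  targets=[
    {"gripper": 1,"x": 0,"y": 0,"z": 0.2,"ax": 0,"ay": 0,"az": 0},
    {"gripper": 1,"x": 0,"y": 0,"z": 0,"ax": 0,"ay": 0,"az": 0},
  ],
)

```text
clock: 18.57
position: [593.1, -3.6, 160.0]
ee_rot: [0.895, -0.446, 0.0, -0.0]
contact_force: [-0.2, 0.1, -3.1]
gripper_width: 33.7
grasp_force: 60.7
```

Call:
send_rows(
  targets=[
    {"gripper": 1,"x": 0,"y": 0,"z": 0.15,"ax": 0,"ay": 0,"az": 0},
    {"gripper": 1,"x": 0,"y": 0,"z": 0,"ax": 0,"ay": 0,"az": 0},
  ],
)

```text
clock: 18.73
position: [593.5, -3.5, 159.4]
ee_rot: [0.895, -0.445, 0.001, -0.0]
contact_force: [-0.3, -0.2, -1.4]
gripper_width: 33.4
grasp_force: 61.1
```

Call:
send_rows(
  targets=[
    {"gripper": 1,"x": 0,"y": 0,"z": 0.15,"ax": 0,"ay": 0,"az": 0},
    {"gripper": 1,"x": 0,"y": 0,"z": 0,"ax": 0,"ay": 0,"az": 0},
  ],
)

```text
clock: 18.9
position: [593.6, -3.6, 159.3]
ee_rot: [0.895, -0.445, 0.001, -0.0]
contact_force: [-3.1, 1.0, 6.0]
gripper_width: 33.5
grasp_force: 62.0
```

Seated at the predicted height (159.3). I release, retreat upward and check.

Call:
send_rows(
  targets=[
    {"gripper": -1,"x": 0,"y": 0,"z": 0,"ax": 0,"ay": 0,"az": 0},
    {"gripper": -1,"x": 0,"y": 0,"z": 0,"ax": 0,"ay": 0,"az": 0},
    {"gripper": -1,"x": 0,"y": 0,"z": 0,"ax": 0,"ay": 0,"az": 0},
    {"gripper": -1,"x": 0,"y": 0,"z": 0,"ax": 0,"ay": 0,"az": 0},
    {"gripper": -1,"x": 0,"y": 0,"z": 0,"ax": 0,"ay": 0,"az": 0},
  ],
)

```text
clock: 19.32
position: [593.4, -3.6, 157.2]
ee_rot: [0.895, -0.445, 0.0, -0.0]
contact_force: [-0.1, -0.5, -0.6]
gripper_width: 85.4
grasp_force: 0.0
```

Call:
send_rows(
  targets=[
    {"gripper": -1,"x": 0,"y": 0,"z": -1,"ax": 0,"ay": 0,"az": 0},
    {"gripper": -1,"x": 0,"y": 0,"z": -3,"ax": 0,"ay": 0,"az": 0},
    {"gripper": -1,"x": 0,"y": 0,"z": -4,"ax": 0,"ay": 0,"az": 0},
    {"gripper": -1,"x": 0,"y": 0,"z": -4,"ax": 0,"ay": 0,"az": 0},
    {"gripper": -1,"x": 0,"y": 0,"z": -2,"ax": 0,"ay": 0,"az": 0},
  ],
)

```text
clock: 19.73
position: [594.9, -3.9, 304.0]
ee_rot: [0.895, -0.445, 0.005, -0.003]
contact_force: [1.3, -0.5, 1.2]
gripper_width: 85.8
grasp_force: 0.0
```

```bash
python3 -c "
from h import *
st()
im,d,w=cloud('scene');z=w[...,2]
near=(abs(w[...,0]-592)<60)&(abs(w[...,1])<60)
for lo,hi in((66,76),(198,212)):
    F=w[near&(z>lo)&(z<hi)];print(cv2.minAreaRect(F[:,:2].astype(np.float32)),np.median(F[:,2]),len(F))
save(cv2.resize(im[100:320,160:480],None,fx=2,fy=2),'s7.png')
"
```

```text
19.7333 [594.9  -3.9 304. ] [[0.604, -0.797, 0.01], [-0.797, -0.604, 0.001], [0.006, -0.009, -1.0]] [ 1.3 -0.5  1.2] 85.8 0.0
((593.160400390625, -0.6861801147460938), (61.83935546875, 60.7571907043457), 38.837581634521484) 70.17321961563698 269
((592.4757690429688, -1.8925704956054688), (37.16388702392578, 31.10741424560547), 36.15821838378906) 204.97692002196538 181
```

View pics/s7.png

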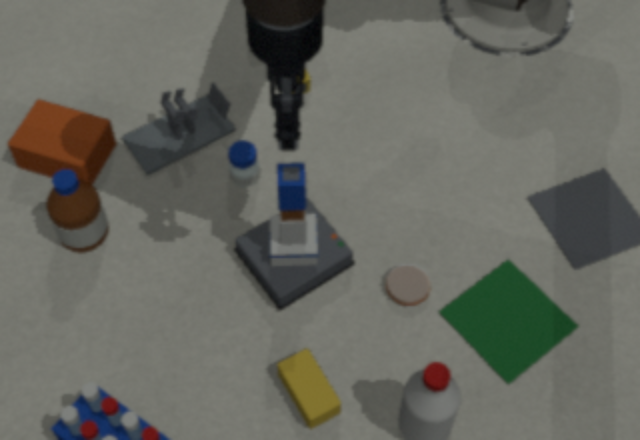

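The lamp sits upright and flat on the dock (foot at 293,245, foot top at 70 mm, head top at 205 mm), and the gripper is clear above it. The bystanders are in place.

```bash
python3 -c "
from bench import arm
print(arm.job_done())"
```

```text
the job is handed in; nothing more can be done
None
```

The lamp is back on its charger: it stood released on the green mat, then went fully home on the dock stub, flat and let go, the other things were left in place, and the job was handed in at about 20 s.

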